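Stack the bracket tote, nest the empty one

ROBOT

A 7-joint arm with a two-finger parallel gripper is mounted at the origin on the work surface. World frame = base frame: x ahead of the robot, y to its left, z up, the work surface at z = 0. Lengths are in m, angles in rad, forces in N, time in s.
With the tool pointing down it reaches from about 0.425 to 0.825 m from the base axis. Payload 3.6 kg.
Tool frame: the origin (TCP) lies midway between the tips of the shut fingers; the grasp point (between the pads) lies 19 mm behind it (robot.pinch_z is the distance from the TCP to the grasp point, in m); z points along the fingers, y is the direction in which the jaws open and shut (so a half turn about z gives the same grasp; the last joint's range is limited). The gripper opens to 93 mm and grips with 3 to 60 N. Pads are 15 mm wide; open, the fingers measure 128 mm over their backs; the gripper's body (75 mm by 188 mm) begins 65 mm behind the grasp point.
Start: joints at [-1.198, 0.615, -0.013, 1.423, 0.008, 1.103, -0.04], TCP at [0.252, 0.599, 0.219] pointing down, gripper open.
Joint ranges: [-3.12, 3.12], [-0.3, 2.06], [-1.34, 1.32], [0.26, 2.42], [-1.36, 4.5], [0.01, 1.98], [-2.84, 2.84]. Speed limits (rad/s): [2.79, 2.79, 3.14, 3.14, 3.14, 3.14, 3.14].

INTERFACE

Orientations are given as a unit quaternion [x, y, z, w].
In Python, from cell import monitor, eyes, workorder, robot gives the robot as it stands.
- The arm moves only by the tool drive_tool, never from a script. Its argument "moves" is one flat list of numbers, 5 for each row, row after row: the finger opening in cm, from 0 to 9.3, then the shift along the tool's x, y, z in cm, then the turn about the tool's z in degrees. In form: [claw, tx, ty, tz, roll, claw, tx, ty, tz, roll, ...]. A call has 1 to 8 rows; each row shifts and turns the commanded pose from where the row before left it, along the tool's axes as they then stand; what a row does not reach is not made up. A row lasts 1/8 s, in which the tool goes at most 62.5 mm and 10.7 degrees, less where a joint would pass 70% of its speed; a pose out of reach is approached as far as the arm can. A call is refused whole if a number of a shift passes 6.25 or a number of a turn 10.7, either way. A call with a gripper value outside its range is refused whole. The fingers move at their own pace and stop on an object; "grip_force" is the grip in N (left out, the last holds). Time passes only in rows, so rows that do not move let the fingers close. It gives the time, the measured TCP pose, the force and the opening at its end, in the units of the state.
- monitor.sense(): the state, without advancing time (a new reading comes with each control period).
- eyes.capture(name): name is "scene" or "top" or "wrist"; returns a dict with "color" (400x640x3 uint8, red, green, blue), "K" (3x3 intrinsics, pixels), "xyz" and "attitude" of the camera in the world. Camera axes: x right, y up, looking along -z (the intrinsics and any distortion apply to the point x, -y, -z); pixel columns grow to the right and rows downward; lengths in m; the calibration is good to about 2 mm. A picture is of the moment at which its call begins. There is no depth.
- workorder.hand_in(): hands the job in, once; it reports no verdict.
The state is a dict: "time": time; "joint_pos": joint angles; "joint_vel": joint speeds; "tau": joint torques, N m; "eef_pos": TCP position; "eef_rot": TCP orientation; "wrist_force": force on the tool from outside, world axes, zero at the start; "ft_torque": the same for the moment, N m; "finger_gap": finger opening in m.
Only numpy, scipy, OpenCV 4.12 (cv2) and the standard library are available. Lean on these libraries where they do the work, as an engineer would, in place of code of your own. Each camera call takes 0.05 s, during which the arm holds its last target.

TASK

Put away the two totes standing loose on the near part of the bench: stack the one holding two brackets on top of the full tote on the dark mat, and nest the empty one fully down inside the other mat tote, but before nesting take out the bracket left in there and put it in with the two. These totes nest when their yellow ends lie together and stack, feet seated in the rim, when one is turned half a turn, so look at the yellow ends first. Set the bracket tote down without dropping it and keep its brackets in it, leave the two mat totes where they stand, and do not disturb anything else on the bench.

Things in the scene. Friction and masses are not known exactly. Their poses are not given: they have to be found in the camera images.
- tote_full_mid (a point): Grey stack-nest tote with one yellow end; all four are alike: 160 mm long (x), 135 wide (y), 80 high. Point: its centre, 40 mm up; +x points to the YELLOW end. The loose one with two loose brackets in it, 0.28 to 0.55 kg in all. Rim 32 mm deep (heights 48 to 80), faces upright: on the long sides 13 thick (y 54.5 to 67.5), unbroken for x -14 to 14 (pinch there); on the ends 8 thick (x 72 to 80), unbroken for y -55 to 55.
- tote_empty_mid (a point): Grey stack-nest tote with one yellow end; all four are alike: 160 mm long (x), 135 wide (y), 80 high. Point: its centre, 40 mm up; +x points to the YELLOW end. The loose empty one, 0.15 to 0.3 kg. Each long side has two feet 16 mm long, out to y 61, at x +52 and -26; above each, from height 42 up, a channel open at the rim; and at x -52 and +26 a seat recess 6 mm deep in the rim. Walls taper in below the rim; floor about 120 by 87.
- back_full_mid (a point): Grey stack-nest tote with one yellow end; all four are alike: 160 mm long (x), 135 wide (y), 80 high. Point: its centre, 40 mm up; +x points to the YELLOW end. Stands on the mat, packed with brackets (to 58 mm high), 1.3 kg, free to slide. A tote put on it turned half a turn (yellow over grey end) stacks: feet in the rim recesses, 3.5 mm play each way, centre 74 mm above this point.
- back_empty_mid (a point): Grey stack-nest tote with one yellow end; all four are alike: 160 mm long (x), 135 wide (y), 80 high. Point: its centre, 40 mm up; +x points to the YELLOW end. Stands on the mat, empty but for the stray bracket, 0.3 kg, free to slide. A tote put in it with yellow end over yellow end nests: feet slide down the channels, 3.5 mm play each way, until its centre is 42 mm above this point.
- stray_mid (a point): The black bracket left lying in the empty mat tote, on its floor (4 mm thick), roughly along it. 92 mm long (x), 24 wide (y), 27 high, 60 to 120 g. Bridge shape: level top 37 long over x -18 to 18 with flat upright sides at y +-12 from its foot to its top (pinch there, across y); wings with steel studs up to 20 high at both ends. Point: its centre, 13.5 mm up.
- bracket_a_mid (a point): One of the two loose brackets in the loose full tote, same as the stray one, lying along the tote about 20 mm to the side of its centre line; its centre.
- bracket_b_mid (a point): The other loose bracket in the loose full tote, on the other side of the centre line; its centre.
- lamp: Bystander: black lamp can standing on its rim, 110 mm across the yoke, 118 mm high; origin at the centre of its underside
- tape: Bystander: white roll lying flat, 90 mm across, 48 mm high; origin at the centre of its underside
- can: Bystander: silver and blue spray can, 52 mm across, 170 mm high, standing; origin at the centre of its underside
- jar: Bystander: white jar with a black lid, 70 mm across, 85 mm high, standing; origin at the centre of its underside
- tester: Bystander: orange hand tester lying flat, 115 mm (its x) by 60 mm, 42 mm high with its knob; origin at the centre of its underside
- screwdriver: Bystander: screwdriver with a red handle, 190 mm long along its x, about 30 mm high, lying; origin near its middle
- coupler: Bystander: aluminium ring clamp lying on its side, about 120 mm long (its x), 60 mm wide, 30 mm high; origin at the centre of its ring, underside

How it is judged:
At the end, for the whole second after the job is handed in: Bracket tote stacked on the full mat tote (centre 74 mm above its centre), empty tote nested in the empty mat tote (42 mm above): each to 3 mm in height, 8 mm sideways, 5 degrees; all three brackets in the stacked tote; mat totes within 30 mm of their starts; all at rest (x of tote_full_mid in the frame of back_full_mid between -0.008 and 0.008 m and y of tote_full_mid in the frame of back_full_mid between -0.008 and 0.008 m and z of tote_full_mid in the frame of back_full_mid between 0.071 and 0.077 m and angle between the x axis of tote_full_mid and the x axis of back_full_mid, either way round below 0.09 rad and angle between each of tote_full_mid, tote_empty_mid's own z axis and vertical below 0.05 rad and x of tote_empty_mid in the frame of back_empty_mid between -0.008 and 0.008 m and y of tote_empty_mid in the frame of back_empty_mid between -0.008 and 0.008 m and z of tote_empty_mid in the frame of back_empty_mid between 0.039 and 0.045 m and angle between the x axis of tote_empty_mid and the x axis of back_empty_mid, either way round below 0.09 rad and x of bracket_a_mid in the frame of tote_full_mid between -0.07 and 0.07 m and y of bracket_a_mid in the frame of tote_full_mid between -0.06 and 0.06 m and z of bracket_a_mid in the frame of tote_full_mid between -0.045 and 0.03 m and x of bracket_b_mid in the frame of tote_full_mid between -0.07 and 0.07 m and y of bracket_b_mid in the frame of tote_full_mid between -0.06 and 0.06 m and z of bracket_b_mid in the frame of tote_full_mid between -0.045 and 0.03 m and x of stray_mid in the frame of tote_full_mid between -0.07 and 0.07 m and y of stray_mid in the frame of tote_full_mid between -0.06 and 0.06 m and z of stray_mid in the frame of tote_full_mid between -0.045 and 0.03 m and distance of each of back_full_mid, back_empty_mid from where it was at the start of the episode below 0.03 m and linear speed of each of tote_full, tote_empty below 0.02 m/s); the robot touches nothing.
It fails at once if a bystander is disturbed (moved more than 30 mm) (distance of any of lamp, tape, can, jar, tester, screwdriver, coupler from where it was at the start of the episode above 0.03 m).
It fails at once if the full tote is dropped (falls freely more than about 25 mm: over 0.7 m/s with no finger on it) (contact force between the fingers and tote_full below 0.05 N and linear speed of tote_full above 0.7 m/s).
It also fails if it takes over 72 s, if anything falls off the work surface, if the arm or the gripper's body presses on something with over 40 N, if the wrist force passes 120 N, or if a joint passes its speed limit or range.

## Working session

There is one attempt and no reset: what is moved stays moved. The work goes in short steps, Python scripts to look and compute and a tool call to move; the robot and the scene stay as the last step left them, time stands still between calls to the robot, and variables do not carry over. Pictures are saved under pics/ and viewed, and the job is handed in when it is done.

Besides the shell and the picture viewer there is one more tool, called after "Emit:" in YAML: its name, and indented under it one key for each argument. drive_tool: Moves the arm, as the interface text tells. Its arguments: {"type":"object","properties":{"moves":{"type":"array","items":{"type":"number"}},"grip_force":{"type":"number"}},"required":["moves"]}

```bash
ls; mkdir -p pics; python3 - <<'E'
from cell import monitor, eyes, workorder, robot
import cv2
s=monitor.sense(); print(s)
for n in ["scene","top","wrist"]:
    c=eyes.capture(n); cv2.imwrite(f"pics/{n}0.png",c["color"][:,:,::-1]); print(n,c["K"],c["xyz"],c["attitude"],[k for k in c])
E
```

```text
pics
{'time': 0.0, 'joint_pos': array([-1.19855376,  0.61589837, -0.01262795,  1.42487906,  0.00813243,
        1.10336781, -0.04039058]), 'joint_vel': array([-0.00083642, -0.00085742, -0.00011068, -0.00010275,  0.00052619,
       -0.00158455,  0.00182114]), 'tau': array([-4.45843000e-06, -4.58936191e+01,  2.09312621e-01, -1.65739971e+01,
       -6.10149326e-02,  2.05789763e-02,  2.30169871e-04]), 'eef_pos': array([0.25206149, 0.5982949 , 0.21750123]), 'eef_rot': array([ 1.98003987e-01,  9.80200416e-01, -1.23148639e-03, -2.19705934e-04]), 'wrist_force': array([ 0.04386453,  0.83156343, -0.51957242]), 'ft_torque': array([0.00336039, 0.03868541, 0.01311754]), 'finger_gap': 0.09334022266523007}
scene [[427.76657976   0.         316.33637603]
 [  0.         427.76657976 199.5862121 ]
 [  0.           0.           1.        ]] [1.26171506 0.1038706  0.85203103] [0.24151455 0.2676641  0.70948002 0.60552849] ['color', 'K', 'xyz', 'attitude']
top [[396.66820989   0.         324.32303075]
 [  0.         396.66820989 198.72238022]
 [  0.           0.           1.        ]] [0.36868156 0.0289567  1.20686786] [-0.06366689  0.06379132  0.71253761 -0.69582135] ['color', 'K', 'xyz', 'attitude']
wrist [[310.3966062    0.         319.28604639]
 [  0.         310.3966062  201.74662229]
 [  0.           0.           1.        ]] [0.17436107 0.63179899 0.38332331] [-0.12794736 -0.08358401  0.54699995  0.82306394] ['color', 'K', 'xyz', 'attitude']
```

View pics/scene0.png

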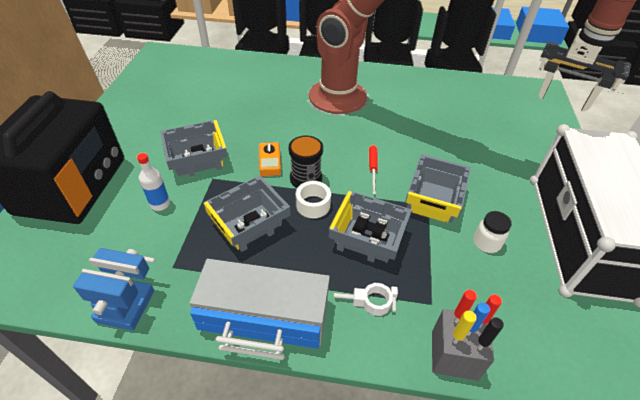

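View pics/top0.png

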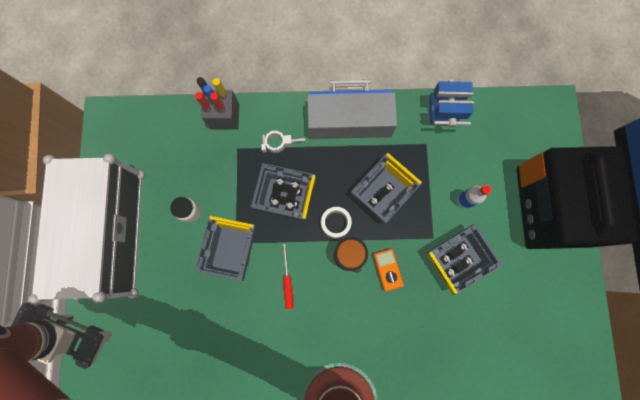

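View pics/wrist0.png

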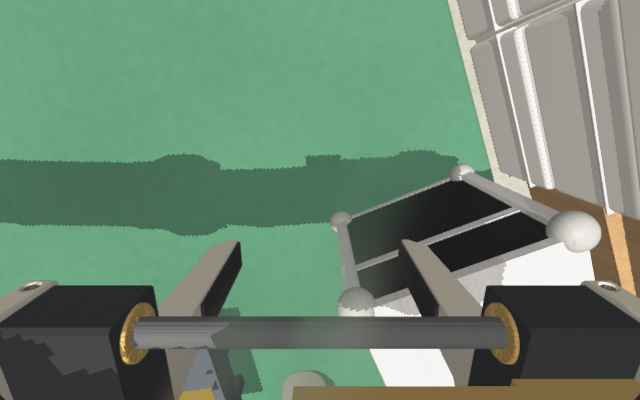

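```bash
cat > h.py <<'E'
import numpy as np, cv2
from scipy.spatial.transform import Rotation as R
from scipy.optimize import least_squares
def proj(c,P):
    P=np.atleast_2d(P); p=R.from_quat(c["attitude"]).inv().apply(P-c["xyz"])
    K=np.array(c["K"]); return np.c_[K[0,2]+K[0,0]*p[:,0]/-p[:,2], K[1,2]+K[1,1]*(-p[:,1])/-p[:,2]]
def ray(c,uv):
    K=np.array(c["K"]); d=np.array([(uv[0]-K[0,2])/K[0,0],-(uv[1]-K[1,2])/K[1,1],-1.])
    return np.array(c["xyz"]),R.from_quat(c["attitude"]).apply(d)
def atz(c,uv,z):
    o,d=ray(c,uv); return o+d*(z-o[2])/d[2]
def tri(obs):  # [(cam,uv)..]
    A=np.zeros((3,3));b=np.zeros(3);L=[]
    for c,uv in obs:
        o,d=ray(c,uv); d=d/np.linalg.norm(d); M=np.eye(3)-np.outer(d,d); A+=M;b+=M@o; L.append((o,d))
    x=np.linalg.solve(A,b); return x,[np.linalg.norm(np.cross(x-o,d)) for o,d in L]
def crop(c,u0,v0,w,h,k,fn):
    im=c["color"][v0:v0+h,u0:u0+w,::-1]
    im=cv2.resize(im,None,fx=k,fy=k,interpolation=cv2.INTER_CUBIC)
    for i in range(0,w,10):
        cv2.putText(im,str(u0+i),(i*k,8),0,.3,(0,255,255),1); im[::4,i*k]=(0,255,255)
    for j in range(0,h,10):
        cv2.putText(im,str(v0+j),(0,j*k+8),0,.3,(0,255,255),1); im[j*k,::4]=(0,255,255)
    cv2.imwrite(fn,im)
import pickle
def save(c,n): pickle.dump(c,open(n,'wb'))
def load(n): return pickle.load(open(n,'rb'))
E
python3 - <<'E'
from cell import eyes
from h import *
T=eyes.capture("top");S=eyes.capture("scene");save(T,"T0.pkl");save(S,"S0.pkl")
crop(T,185,140,130,145,4,"pics/tA.png") 
crop(T,340,145,165,150,4,"pics/tB.png") 
crop(S,325,150,150,120,5,"pics/sA.png") 
crop(S,155,115,145,140,5,"pics/sB.png") 
E
```

```text
(no output)
```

View pics/tA.png

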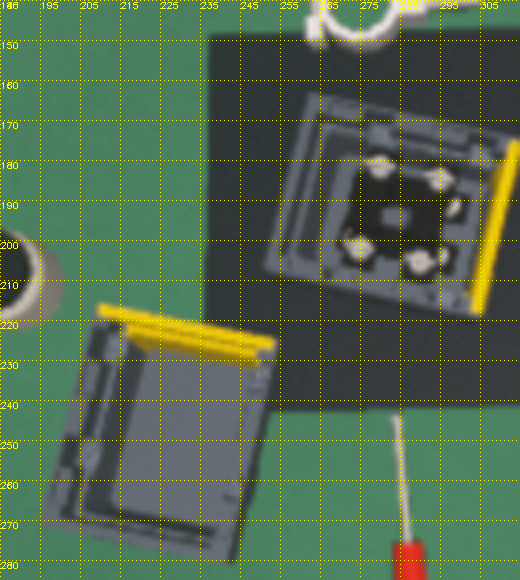

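View pics/tB.png

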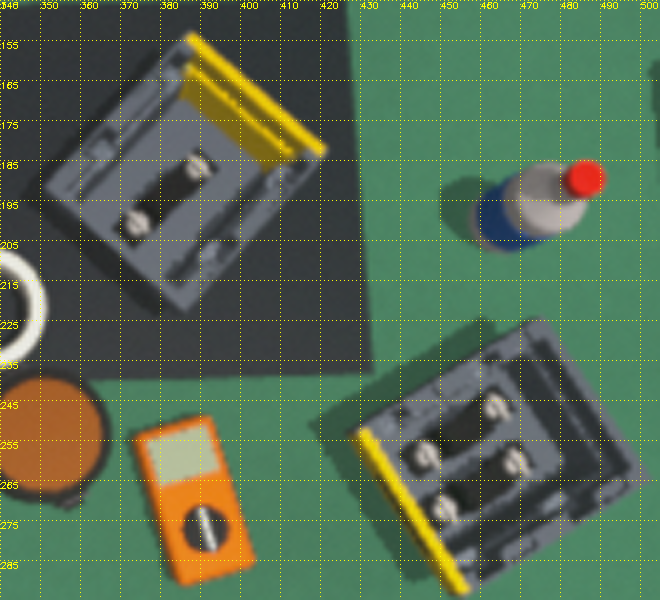

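View pics/sA.png

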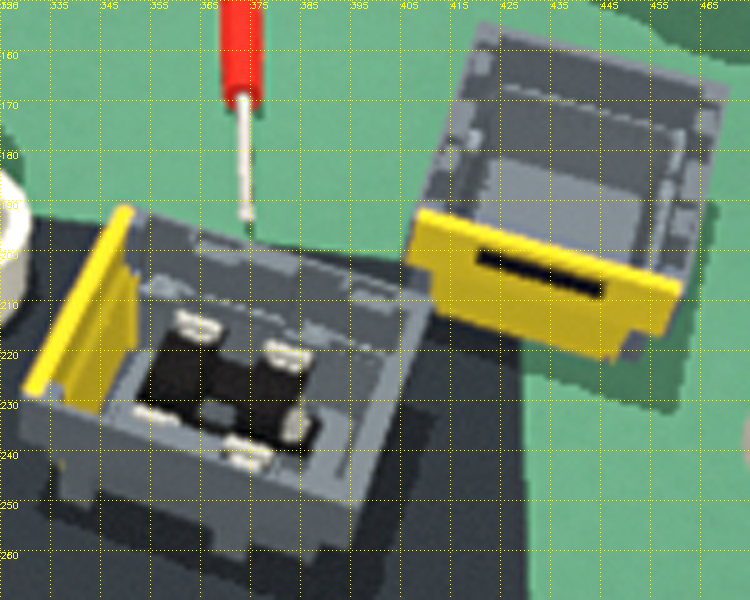

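View pics/sB.png

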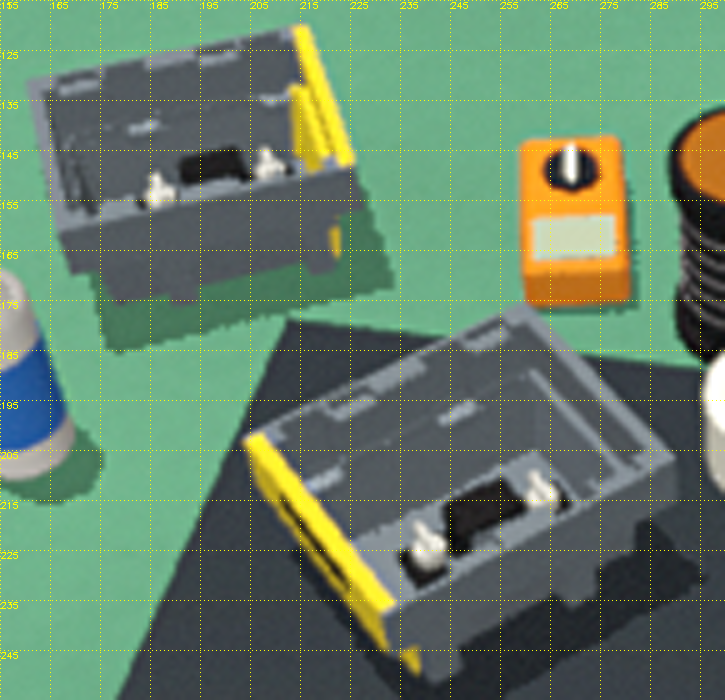

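```bash
cat >> h.py <<'E'
C4=np.array([[80,67.5,40],[80,-67.5,40],[-80,-67.5,40],[-80,67.5,40]])/1e3
def fitt(obs,fixz=None,x0=(0.5,0,0.04,0)):
    # obs: list of (cam, local pts, uv); returns x,y,z,yaw
    def f(p):
        z=p[2] if fixz is None else fixz
        r=[]
        for c,L,uv in obs: r.append((proj(c,R.from_euler('z',p[3]).apply(L)+[p[0],p[1],z])-np.array(uv)).ravel())
        return np.concatenate(r)
    best=min((least_squares(f,[x0[0],x0[1],x0[2],x0[3]+a]) for a in (0,1.57,3.14,-1.57)),key=lambda s:s.cost)
    return best.x,f(best.x)
E
python3 - <<'E'
from h import *
T=load("T0.pkl");S=load("S0.pkl")
D={'loose_empty':([(209.25,216.25),(253.75,225.5),(242.5,280.5),(195.5,270.5)],[(461.4,207.6),(408,191.6),(421,154.4),(470.6,167.6)]),
'mat_full':([(315,175.7),(306.2,218.2),(251.2,207),(262.5,163.5)],[(330.6,229),(350,191),(411,208),(395.4,251)]),
'mat_empty':([(387.5,153),(421.7,182.5),(386.2,223),(351,191.8)],[(233,236.6),(204,203),(260,175),(290,206.4)]),
'loose_full':([(455.5,293.8),(429.5,252.5),(474.5,224.3),(502.5,265)],[(214,120),(225.4,147.6),(167.4,161),(160.6,131.4)])}
np.set_printoptions(precision=4,suppress=True)
for k,(t,s) in D.items():
    for nm,o in (('both',[(T,C4,t),(S,C4,s)]),('top',[(T,C4,t)])):
        p,r=fitt(o,None if nm=='both' else 0.04); p[3]=(p[3]+np.pi)%(2*np.pi)-np.pi
        print(k,nm,p[:3]*1000,np.degrees(p[3]),'rms px',np.sqrt(np.mean(r**2)),np.hypot(p[0],p[1]), r.round(1) if nm=='both' else '')
E
```

```text
loose_empty both [440.0802 313.9117  36.0043] -12.756747367880417 rms px 1.1272688565233278 0.5405655779371143 [-1.3 -0.4 -0.1 -0.4 -1.9  0.5 -1.7  0.8 -0.7  0.9 -1.8  1.5 -1.3 -0.8
 -0.8 -1. ]
loose_empty top [440.0623 309.369   40.2442] -12.350258258546651 rms px 0.6687551527484461 0.5379256351009366 
mat_full both [600.7883 147.6033  35.0016] -103.6945977430183 rms px 1.1281318637700601 0.6186544508664711 [-0.7 -1.  -2.1  1.2 -1.1  0.6 -1.1 -0.  -2.  -0.1 -1.9 -1.  -0.6  1.
  0.3  0.2]
mat_full top [600.3414 143.4697 241.3119] -103.5611343822414 rms px 0.7241089379515043 0.6172466241009863 
mat_empty both [ 604.0124 -153.0339   34.5642] -43.60438316090364 rms px 0.840609081401761 0.6230974212809189 [-1.6  0.  -0.7  0.4 -0.9  0.3 -1.   0.5 -1.4  1.2 -0.7 -0.8 -0.9 -0.4
 -0.6 -0.4]
mat_empty top [ 603.7316 -155.2704 3148.1239] -43.87234086340962 rms px 0.2980254015946408 0.6233784614713925 
loose_full both [ 393.1358 -366.5487   33.1818] 119.81587255375109 rms px 0.8453736619316874 0.5375069042589157 [-0.4  1.2 -1.5  0.6 -0.1 -0.3 -0.5 -0.2  0.8 -0.5 -0.1  0.3 -1.7  0.5
 -1.6 -0.2]
loose_full top [ 393.9598 -366.1052   40.    ] 119.38134566880746 rms px 0.65667069221302 0.5378078607135459
```

```bash
cat >> h.py <<'E'
def toolR(yaw_y): # tool pointing down, tool y axis heading yaw_y (deg)
    a=np.radians(yaw_y); y=np.array([np.cos(a),np.sin(a),0]); z=np.array([0,0,-1.]); return R.from_matrix(np.c_[np.cross(y,z),y,z])
def rem(s,pos,yaw_y):
    """remaining shift in cm in tool axes, and turn deg (pos = desired TCP)"""
    r=R.from_quat(s["eef_rot"]); d=r.inv().apply(np.array(pos)-s["eef_pos"])*100
    y=r.as_matrix()[:,1]; cur=np.degrees(np.arctan2(y[1],y[0])); 
    t=(cur-yaw_y+90)%180-90
    return d,t,cur
E
python3 - <<'E'
from cell import eyes,monitor
from h import *
np.set_printoptions(precision=4,suppress=True)
s=monitor.sense(); w=eyes.capture("wrist")
r=R.from_quat(s["eef_rot"]); print(r.as_matrix()); print("cam in tool",r.inv().apply(w["xyz"]-s["eef_pos"])); print((r.inv()*R.from_quat(w["attitude"])).as_matrix())
T=load("T0.pkl")
for n,uv,z in (("lamp",(351,254),.118),("tape",(336,222),.048),("can",(485,190),.17),("jar",(184,209),.085),("tester",(388,270),.03),("screw",(287,285),.02),("coup",(276,142),.03)): print(n,atz(T,uv,z))
S=load("S0.pkl")
for n,t,sv in (("studs",(373.5,200.5),(241,223)),("studf",(389,186.5),(263,214))):pass
E
```

```text
[[-0.9216  0.3883 -0.0005]
 [ 0.3883  0.9215 -0.0011]
 [-0.     -0.0012 -1.    ]]
cam in tool [ 0.0847  0.0003 -0.1657]
[[ 0.0007  0.9533  0.302 ]
 [ 1.     -0.0007 -0.0001]
 [ 0.0001  0.302  -0.9533]]
lamp [ 0.4128 -0.0426  0.118 ]
tape [ 0.5098 -0.0064  0.048 ]
can [ 0.5713 -0.4022  0.17  ]
jar [0.5531 0.4287 0.085 ]
tester [ 0.3675 -0.1547  0.03  ]
screw [0.3313 0.1414 0.02  ]
coup [0.7655 0.1716 0.03  ]
```

Emit:
drive_tool:
  moves: [9.3,-4.2,-3.6,-0.4,0,9.3,-4.2,-3.6,-0.4,0,9.3,-4.2,-3.6,-0.4,0,9.3,-4.2,-3.6,-0.4,0,9.3,-4.2,-3.6,-0.4,0,9.3,-4.2,-3.6,-0.4,0,9.3,-4.2,-3.6,-0.4,0,9.3,-4.2,-3.6,-0.4,0]

```text
time: 1.3
eef_pos: [0.4509, 0.2015, 0.251]
eef_rot: [0.198, 0.98, 0.0, 0.0]
wrist_force: [-0.2, -0.1, -0.5]
finger_gap: 0.0928
```

```bash
python3 - <<'E'
from cell import eyes,monitor
from h import *
w=eyes.capture("wrist"); save(w,"W1.pkl"); cv2.imwrite("pics/w1.png",w["color"][:,:,::-1])
np.set_printoptions(precision=3,suppress=True)
d,t,cur=rem(monitor.sense(),[.647,-.195,.24],46.4);print(d,t,cur)
E
```

```text
[-33.051 -27.766   1.503] 19.98455520683453 66.38455520683452
```

View pics/w1.png

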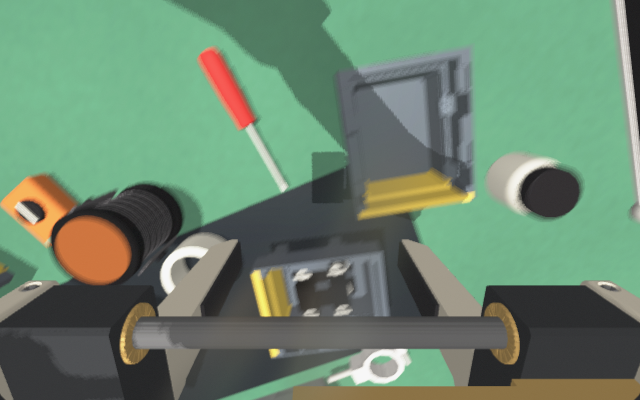

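Emit:
drive_tool:
  moves: [9.3,-4.1,-3.5,0.2,0,9.3,-4.1,-3.5,0.2,0,9.3,-4.1,-3.5,0.2,0,9.3,-4.1,-3.5,0.2,0,9.3,-4.1,-3.5,0.2,0,9.3,-4.1,-3.5,0.2,0,9.3,-4.1,-3.5,0.2,0,9.3,-4.1,-3.5,0.2,0]

```text
time: 2.35
eef_pos: [0.6445, -0.1834, 0.2345]
eef_rot: [0.198, 0.98, 0.0, 0.0]
wrist_force: [1.0, 0.5, -0.7]
finger_gap: 0.0931
```

Emit:
drive_tool:
  moves: [9.3,0,0,0,10.4,9.3,0,0,0,10.4,9.3,0,0,0,0,9.3,0,0,0,0]

```text
time: 2.85
eef_pos: [0.6437, -0.1819, 0.2346]
eef_rot: [0.37, 0.929, -0.0, -0.0]
wrist_force: [0.3, -0.3, -0.1]
finger_gap: 0.0928
```

```bash
python3 - <<'E'
from cell import eyes,monitor
from h import *
w=eyes.capture("wrist"); save(w,"W2.pkl"); cv2.imwrite("pics/w2.png",w["color"][:,:,::-1])
np.set_printoptions(precision=3,suppress=True)
s=monitor.sense();print(s["eef_pos"],rem(s,[.604,-.154,.24],46.4),s["time"])
E
```

```text
[ 0.644 -0.182  0.235] (array([ 4.808, -0.709, -0.527]), np.float64(0.09479258140603974), np.float64(46.494792581406045)) 2.9
```

View pics/w2.png

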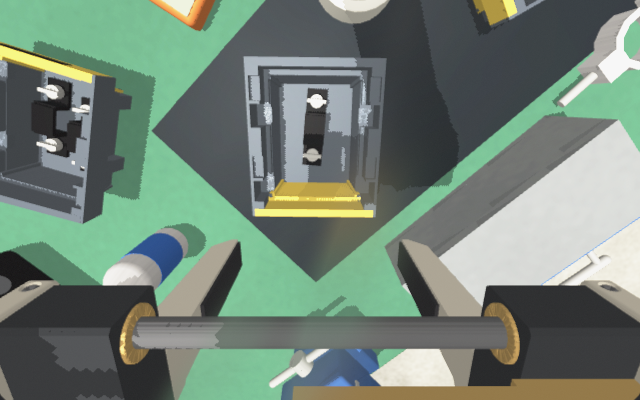

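```bash
python3 - <<'E'
from h import *
crop(load("W2.pkl"),235,45,160,180,4,"pics/w2c.png")
crop(load("W1.pkl"),325,35,160,190,4,"pics/w1c.png")
crop(load("W2.pkl"),0,30,150,200,4,"pics/w2d.png")
E
```

```text
(no output)
```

View pics/w2c.png

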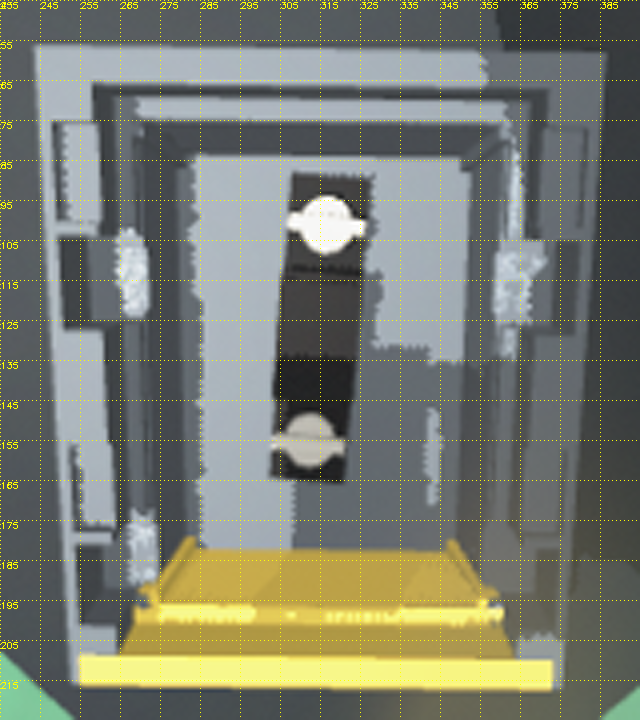

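View pics/w1c.png

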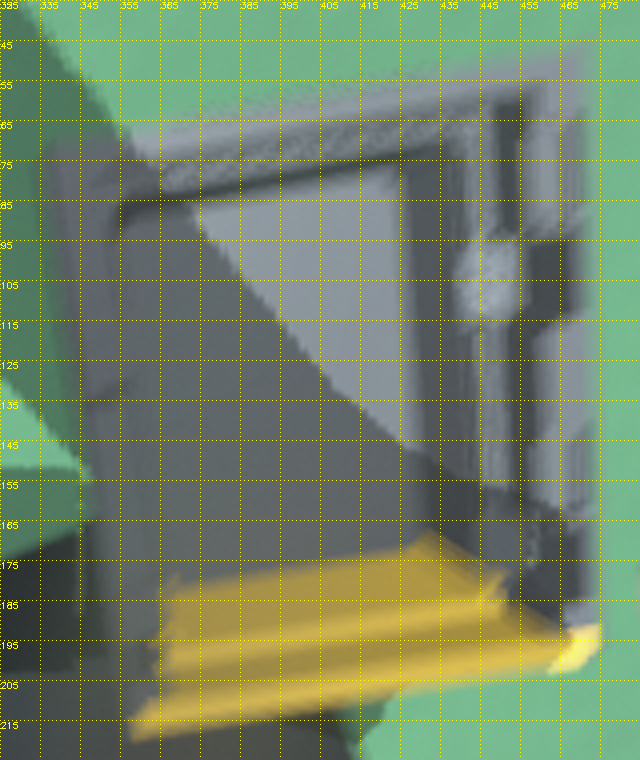

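```bash
python3 - <<'E'
from h import *
np.set_printoptions(precision=4,suppress=True)
W=load("W2.pkl");T=load("T0.pkl");S=load("S0.pkl")
uv=[(375.5,217.5),(253,216.3),(243.75,56.25),(386.75,58)]
p,r=fitt([(W,C4,uv)],x0=(.6,-.15,.04,-.76));print(p,np.degrees(p[3]),r.round(1))
p,r=fitt([(W,C4,uv)],fixz=.04,x0=(.6,-.15,.04,-.76));print(p,np.degrees(p[3]),r.round(1))
print("side lengths at z=.08:"); q=np.array([atz(W,u,.08) for u in uv]); print(q, np.linalg.norm(q-np.roll(q,-1,0),axis=1))
a=atz(W,(316.5,100.75),.024);b=atz(W,(312,155),.024);m=atz(W,(314.5,123.75),.031)
print("stray",a,b,(a+b)/2,m,np.degrees(np.arctan2(*(b-a)[[1,0]])),np.linalg.norm(a-b))
# check w/ scene+top
for n,w,t,sc in (("stud far",(316.5,100.75),(373.7,200.2),(240,222.5)),("stud y",(312,155),(389.3,186),(262.3,213.3))): 
    print(n,tri([(W,w),(T,t)]),tri([(T,t),(S,sc)]) )
    print(n,tri([(W,w),(S,sc)]))
# top view rms
E
```

```text
[ 0.6072 -0.1533  0.0405 -0.7688] -44.05149264462569 [ 0.2 -0.1 -0.2 -0.2 -0.2  0.2  0.2  0.1]
[ 0.6072 -0.1533  0.04    5.5143] 315.9485648145848 [ 0.2 -0.3 -0.2 -0.4 -0.   0.3  0.   0.2]
side lengths at z=.08:
[[ 0.7118 -0.1608  0.08  ]
 [ 0.6182 -0.2576  0.08  ]
 [ 0.5027 -0.146   0.08  ]
 [ 0.5965 -0.0491  0.08  ]] [0.1347 0.1607 0.1349 0.1605]
stray [ 0.578  -0.1237  0.024 ] [ 0.6196 -0.1709  0.024 ] [ 0.5988 -0.1473  0.024 ] [ 0.5948 -0.1429  0.031 ] -48.569437983359265 0.06287930840445662
stud far (array([ 0.5778, -0.124 ,  0.0166]), [np.float64(0.0002357740265444598), np.float64(0.00023577402654459178)]) (array([ 0.5898, -0.1551, -0.0164]), [np.float64(0.027054290923246512), np.float64(0.027054290923246446)])
stud far (array([ 0.5896, -0.1512, -0.0041]), [np.float64(0.029871260931948168), np.float64(0.029871260931948033)])
stud y (array([ 0.6191, -0.1715,  0.0258]), [np.float64(0.0009414790147825987), np.float64(0.0009414790147826369)]) (array([ 0.6089, -0.1406,  0.0553]), [np.float64(0.02655135202211675), np.float64(0.02655135202211667)])
stud y (array([ 0.612 , -0.1403,  0.0558]), [np.float64(0.02670909752844385), np.float64(0.02670909752844381)])
```

Emit:
drive_tool:
  moves: [4.2,5.6,-0.6,0,0,4.2,0,0,0,5.1,4.2,0,0,4.5,0,4.2,0,0,4.5,0,4.2,0,0,4.5,0,4.2,0,0,0,0,4.2,0,0,0,0]

```text
time: 3.78
eef_pos: [0.6004, -0.1485, 0.1014]
eef_rot: [0.412, 0.911, 0.0, 0.001]
wrist_force: [-0.3, -0.4, 0.3]
finger_gap: 0.0424
```

```bash
python3 - <<'E'
from cell import eyes,monitor
from h import *
w=eyes.capture("wrist"); save(w,"W3.pkl"); cv2.imwrite("pics/w3.png",w["color"][:,:,::-1])
np.set_printoptions(precision=3,suppress=True)
s=monitor.sense();print(s["eef_pos"],rem(s,[.5988,-.1473,.008],41.4),s["time"])
E
```

```text
[ 0.601 -0.149  0.102] (array([ 0.258, -0.085,  9.398]), np.float64(-0.1251262209799222), np.float64(41.274873779020076)) 3.825
```

View pics/w3.png

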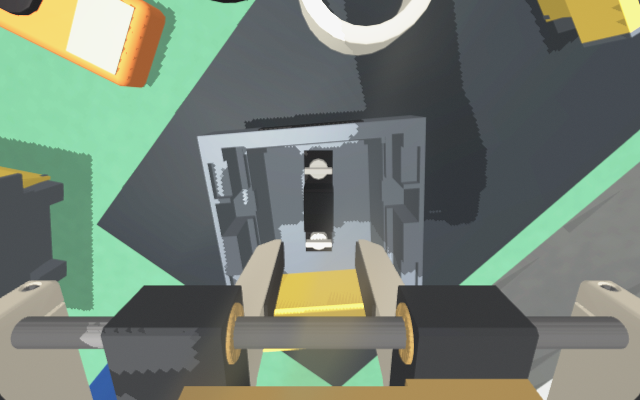

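```bash
python3 - <<'E'
from h import *
W=load("W3.pkl");W2=load("W2.pkl")
crop(W,190,105,250,190,3,"pics/w3c.png")
np.set_printoptions(precision=4,suppress=True)
a=tri([(W,(318,165)),(W2,(316.5,100.75))]);b=tri([(W,(319,240)),(W2,(312,155))]);print(a,b)
print(atz(W,(318,165),.024),atz(W,(319,240),.024))
E
```

```text
(array([ 0.5778, -0.1238,  0.0002]), [np.float64(1.2458309715803881e-05), np.float64(1.2458309715793795e-05)]) (array([ 0.6208, -0.1718,  0.0149]), [np.float64(0.00030492748719512585), np.float64(0.00030492748719507533)])
[ 0.5748 -0.1202  0.024 ] [ 0.6182 -0.1685  0.024 ]
```

View pics/w3c.png

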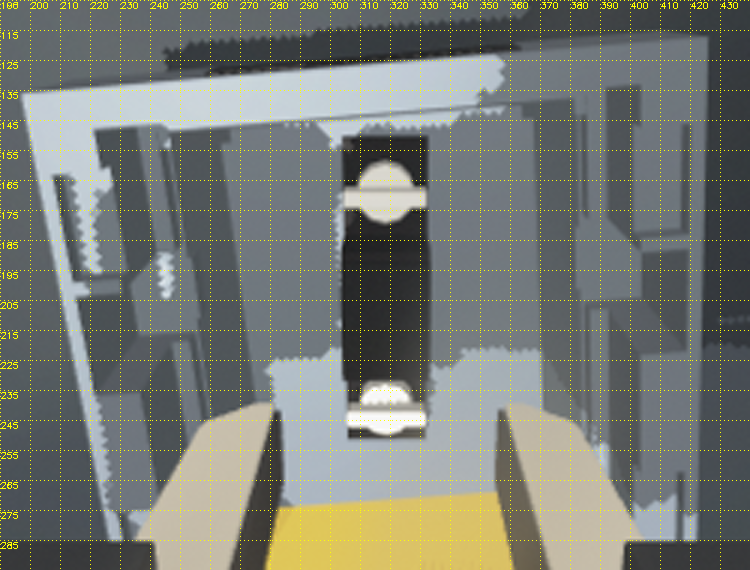

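Emit:
drive_tool:
  moves: [4.2,0.3,-0.1,4.0,0,4.2,0,0,3.5,0,4.2,0,0,1.8,0,4.2,0,0,0,0,1.5,0,0,0,0,1.5,0,0,0,0,1.5,0,0,0,0]
  grip_force: 25

```text
time: 4.7
eef_pos: [0.5974, -0.1466, 0.008]
eef_rot: [0.413, 0.911, 0.0, 0.001]
wrist_force: [-0.0, 0.8, 4.0]
finger_gap: 0.0235
```

Emit:
drive_tool:
  moves: [1.5,0,0,-6,0,1.5,0,0,-6,0,1.5,0,0,-6,0,1.5,0,0,-6,0,1.5,-1.6,-5.2,0,0,1.5,-1.6,-5.2,0,0,1.5,-1.6,-5.2,0,0,1.5,-1.6,-5.2,0,0]

```text
time: 5.7
eef_pos: [0.4809, -0.3327, 0.2469]
eef_rot: [0.413, 0.911, 0.0, 0.0]
wrist_force: [0.3, -0.4, -1.5]
finger_gap: 0.0235
```

Emit:
drive_tool:
  moves: [1.5,-1.6,-5.2,0,0,1.5,-1.6,-5.2,0,0,1.5,0,0,0,6,1.5,0,0,0,6,1.5,0,0,0,0,1.5,0,0,0,0]

```text
time: 6.45
eef_pos: [0.4251, -0.424, 0.2467]
eef_rot: [0.505, 0.863, 0.0, -0.0]
wrist_force: [0.0, 0.7, -0.1]
finger_gap: 0.0232
```

```bash
python3 - <<'E'
from cell import eyes,monitor
from h import *
w=eyes.capture("wrist"); save(w,"W4.pkl"); cv2.imwrite("pics/w4.png",w["color"][:,:,::-1])
np.set_printoptions(precision=3,suppress=True)
s=monitor.sense();print(s["eef_pos"],rem(s,[.3935,-.366,.1],29.4),s["time"],s["finger_gap"])
E
```

```text
[ 0.425 -0.424  0.247] (array([ 6.602,  0.083, 14.672]), np.float64(-0.05529179650666549), np.float64(29.344708203493337)) 6.5 0.023565191836914905
```

View pics/w4.png

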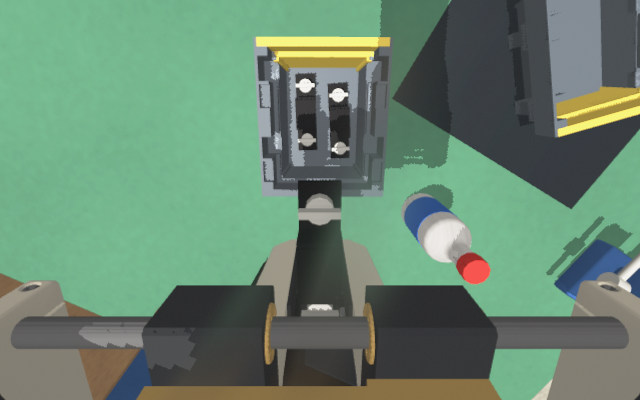

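```bash
python3 - <<'E'
from h import *
W=load("W4.pkl")
crop(W,245,30,160,180,4,"pics/w4c.png")
E
```

```text
(no output)
```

View pics/w4c.png

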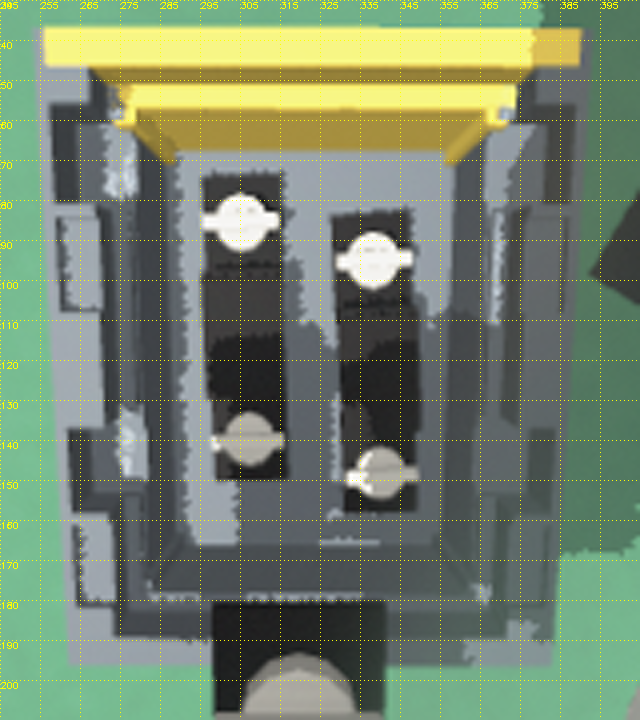

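```bash
cat >> h.py <<'E'
def w2l(p,q):  # world pt to tote local (tote pose p=(x,y,z,yaw))
    return R.from_euler('z',-p[3]).apply(np.array(q)-np.array(p[:3]))
E
python3 - <<'E'
from h import *
from cell import monitor
np.set_printoptions(precision=4,suppress=True)
W=load("W4.pkl")
uv=[(254.25,36.75),(393,36.75),(383.25,196.5),(262.25,196.5)]
p,r=fitt([(W,C4,uv)],x0=(.39,-.366,.04,2.09));print(p,np.degrees(p[3]),r.round(1))
q=np.array([atz(W,u,.08) for u in uv]); print(np.linalg.norm(q-np.roll(q,-1,0),axis=1))
pz=p.copy();pz[2]=.04
for u in ((305,85.5),(307,139.5),(338.25,95),(340.25,148)): print(w2l(pz,atz(W,u,.024)))
s=monitor.sense()
E
```

```text
[ 0.3965 -0.3645  0.0394  8.3661] 479.34197561027895 [-0.7  0.2  0.6  0.3 -0.1 -0.2  0.2 -0.4]
[0.1334 0.1602 0.1352 0.1603]
[ 0.039   0.0209 -0.016 ]
[-0.0235  0.0192 -0.016 ]
[ 0.0285 -0.0184 -0.016 ]
[-0.0339 -0.0221 -0.016 ]
```

Emit:
drive_tool:
  moves: [1.5,3.4,0.2,0,0,1.5,3.4,0.2,0,0,1.5,0,0,5,0,1.5,0,0,5,0,1.5,0,0,5,0,1.5,0,0,4.5,0,1.5,0,0,0.7,0,1.5,0,0,0,0]

```text
time: 7.5
eef_pos: [0.3958, -0.3636, 0.0454]
eef_rot: [0.505, 0.863, -0.0, 0.001]
wrist_force: [-0.1, -0.3, 0.0]
finger_gap: 0.0234
```

```bash
python3 - <<'E'
from cell import eyes,monitor
from h import *
w=eyes.capture("wrist"); save(w,"W5.pkl"); cv2.imwrite("pics/w5.png",w["color"][:,:,::-1])
np.set_printoptions(precision=3,suppress=True)
s=monitor.sense();print(s["eef_pos"],rem(s,[.3953,-.3623,.037],29.34),s["wrist_force"])
E
```

```text
[ 0.396 -0.364  0.046] (array([0.203, 0.004, 0.917]), np.float64(-0.0773655004820597), np.float64(29.26263449951794)) [-0.29   0.063 -0.089]
```

View pics/w5.png

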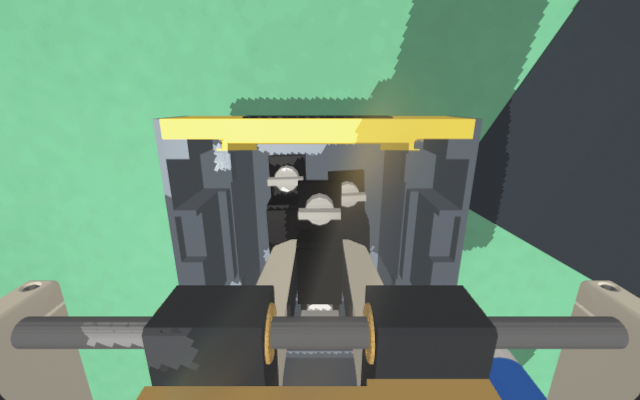

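Centred between the two brackets. Lower to contact and release.

Emit:
drive_tool:
  moves: [1.5,0.2,0,0.6,0,1.5,0,0,0.2,0,1.5,0,0,0,0]

```text
time: 7.92
eef_pos: [0.3945, -0.3613, 0.037]
eef_rot: [0.506, 0.863, -0.0, 0.0]
wrist_force: [-0.2, 0.6, -0.6]
finger_gap: 0.0234
```

Emit:
drive_tool:
  moves: [1.5,0,0,0.2,0,1.5,0,0,0,0]

```text
time: 8.18
eef_pos: [0.3946, -0.3615, 0.0349]
eef_rot: [0.506, 0.863, -0.0, 0.0]
wrist_force: [-0.9, -0.3, 0.5]
finger_gap: 0.0236
```

Emit:
drive_tool:
  moves: [2.8,0,0,0,0,3.4,0,0,0,0,3.4,0,0,0,0,3.4,0,0,-3,0,3.4,0,0,-5,0,3.4,-3,0,-5,0,3.4,-3,0,-5,0,3.4,0,0,0,0]

```text
time: 9.18
eef_pos: [0.4257, -0.4176, 0.2191]
eef_rot: [0.506, 0.862, -0.002, 0.005]
wrist_force: [-0.6, -0.0, -1.2]
finger_gap: 0.034
```

```bash
python3 - <<'E'
from cell import eyes,monitor
from h import *
w=eyes.capture("wrist"); save(w,"W6.pkl"); cv2.imwrite("pics/w6.png",w["color"][:,:,::-1])
np.set_printoptions(precision=3,suppress=True)
s=monitor.sense();print(s["eef_pos"],rem(s,[.3953,-.3623,.037],29.34),s["wrist_force"],s["time"])
E
```

```text
[ 0.424 -0.415  0.216] (array([ 6.053,  0.032, 17.888]), np.float64(-0.1278413549255646), np.float64(29.21215864507444)) [ 0.606  0.808 -0.484] 9.225
```

View pics/w6.png

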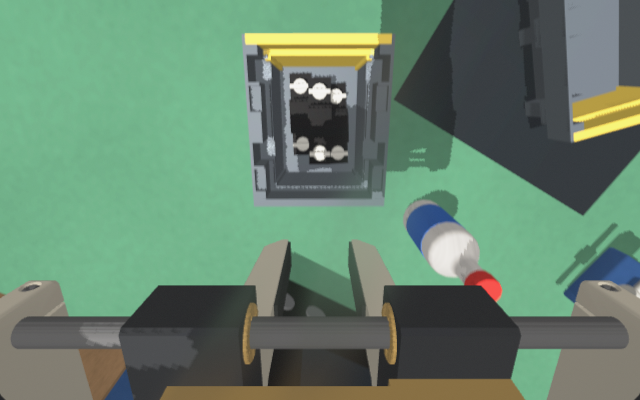

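Emit:
drive_tool:
  moves: [6,3.2,4.4,-0.4,0,6,3.2,4.4,-0.4,0,6,3.2,4.4,-0.4,0,6,3.2,4.4,-0.4,0,6,3.2,4.4,-0.4,0,6,3.2,4.4,-0.4,0,6,3.2,4.4,-0.4,0,6,3.2,4.4,-0.4,0]

```text
time: 10.22
eef_pos: [0.6043, -0.0159, 0.2445]
eef_rot: [0.505, 0.863, -0.001, -0.002]
wrist_force: [-0.2, -0.1, 0.7]
finger_gap: 0.0601
```

Emit:
drive_tool:
  moves: [6,3.3,4.3,-0.4,0,6,3.3,4.3,0,0,6,3.3,4.3,0,0,6,0,0,0,-9.7,6,0,0,0,-9.7,6,0,0,0,-9.7,6,0,0,0,-9.7,6,0,0,0,-9.5]

```text
time: 11.22
eef_pos: [0.6678, 0.1315, 0.2478]
eef_rot: [0.105, 0.994, -0.001, -0.003]
wrist_force: [0.2, 0.9, 1.1]
finger_gap: 0.0601
```

Emit:
drive_tool:
  moves: [6,0,0,0,0,6,0,0,0,0]

```text
time: 11.48
eef_pos: [0.669, 0.1313, 0.2493]
eef_rot: [0.109, 0.994, -0.0, -0.001]
wrist_force: [-0.6, 0.4, 0.2]
finger_gap: 0.0599
```

```bash
python3 - <<'E'
from cell import eyes,monitor
from h import *
w=eyes.capture("wrist"); save(w,"W7.pkl"); cv2.imwrite("pics/w7.png",w["color"][:,:,::-1])
np.set_printoptions(precision=3,suppress=True)
s=monitor.sense();print(s["eef_pos"],rem(s,[.511,.296,.25],77.5),s["wrist_force"],s["time"],s["joint_pos"])
E
```

```text
[0.669 0.131 0.25 ] (array([19.018, 12.641, -0.008]), np.float64(-0.04046430949941282), np.float64(77.45953569050059)) [ 0.548  0.394 -0.131] 11.525 [-0.27   0.649  0.086  1.27  -0.055  1.227  1.169]
```

View pics/w7.png

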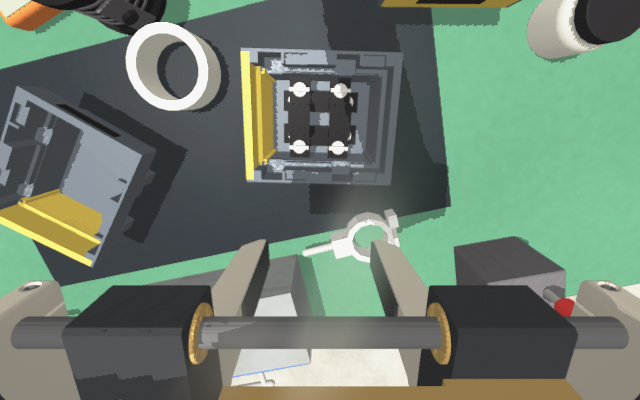

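Now move to view the loose empty tote while measuring this.

Emit:
drive_tool:
  moves: [6,4.8,3.2,0,0,6,4.8,3.2,0,0,6,4.7,3.1,0,0,6,4.7,3.1,0,0,6,0,0,0,0,6,0,0,0,0]

```text
time: 12.28
eef_pos: [0.5118, 0.2947, 0.2507]
eef_rot: [0.109, 0.994, -0.0, 0.0]
wrist_force: [-0.4, -0.9, -0.3]
finger_gap: 0.0598
```

```bash
python3 - <<'E'
from cell import eyes,monitor
from h import *
w=eyes.capture("wrist"); save(w,"W8.pkl"); cv2.imwrite("pics/w8.png",w["color"][:,:,::-1])
np.set_printoptions(precision=3,suppress=True)
s=monitor.sense();print(s["eef_pos"],s["time"])
crop(load("W7.pkl"),230,35,185,160,4,"pics/w7c.png")
E
```

```text
[0.512 0.294 0.251] 12.325
```

View pics/w7c.png

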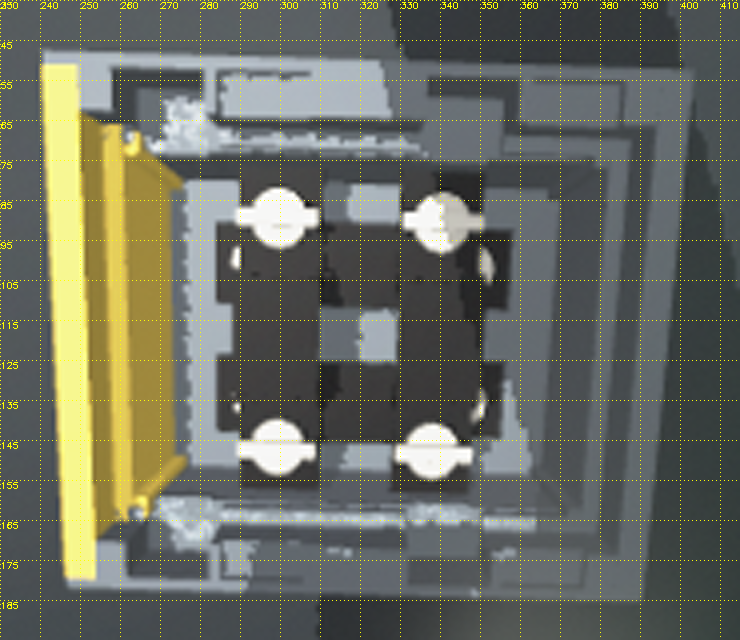

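View pics/w8.png

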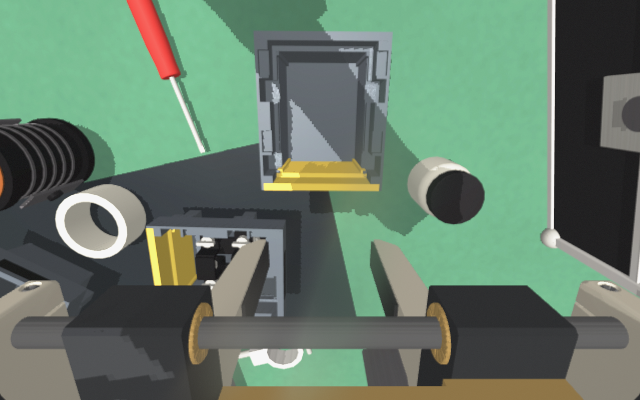

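```bash
python3 - <<'E'
from h import *
np.set_printoptions(precision=4,suppress=True)
W=load("W7.pkl")
uv=[(246.8,182.5),(240.5,47.5),(403.25,52.5),(390,185.5)]
p,r=fitt([(W,C4,uv)],x0=(.603,.145,.04,-1.8));print(p,np.degrees(p[3]),r.round(1))
q=np.array([atz(W,u,.08) for u in uv]); print(np.linalg.norm(q-np.roll(q,-1,0),axis=1))
crop(load("W8.pkl"),245,20,160,180,4,"pics/w8c.png")
E
```

```text
[0.6034 0.1469 0.04   4.468 ] 255.99805326195172 [-0.3 -0.6 -0.1  0.4  0.1  0.   0.4  0.1]
[0.136  0.1598 0.1349 0.1593]
```

View pics/w8c.png

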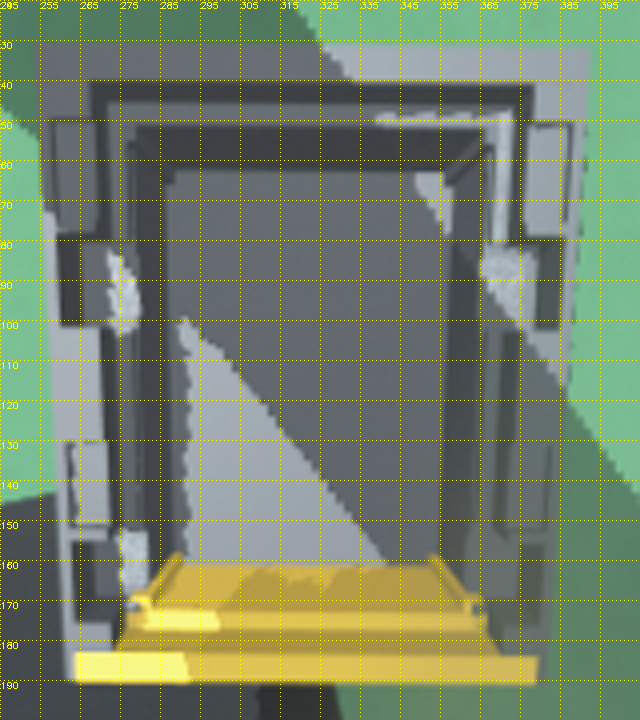

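```bash
python3 - <<'E'
from h import *
from cell import monitor
np.set_printoptions(precision=4,suppress=True)
W=load("W8.pkl")
uv=[(381.25,191),(262,190.75),(254,30.75),(392.5,31.5)]
p,r=fitt([(W,C4,uv)],x0=(.443,.311,.04,-.2));print(p,np.degrees(p[3]),r.round(1))
q=np.array([atz(W,u,.08) for u in uv]); print(np.linalg.norm(q-np.roll(q,-1,0),axis=1))
y=np.array([-np.sin(p[3]),np.cos(p[3])]); g=p[:2]+.061*y; print("grasp",g)
s=monitor.sense(); print(rem(s,[g[0],g[1],.046],np.degrees(p[3])+90),s["eef_pos"])
E
```

```text
[ 0.4432  0.3133  0.0396 -0.2233] -12.795154446783194 [ 0.5 -0.1 -0.2 -0.6 -0.5  0.2  0.3  0.4]
[0.1341 0.1607 0.134  0.1602]
grasp [0.4567 0.3728]
(array([ 7.1885,  6.517 , 20.4454]), np.float64(0.19215443127546905), np.float64(77.39699998449228)) [0.5125 0.2937 0.2506]
```

Emit:
drive_tool:
  moves: [4,3.6,3.2,0,0,4,3.6,3.3,0,0.2,4,0,0,5,0,4,0,0,5,0,4,0,0,5,0,4,0,0,0,0,4,0,0,0,0]

```text
time: 13.2
eef_pos: [0.4573, 0.3741, 0.1022]
eef_rot: [0.111, 0.994, 0.001, 0.001]
wrist_force: [-0.4, 0.8, -0.2]
finger_gap: 0.0401
```

```bash
python3 - <<'E'
from cell import eyes,monitor
from h import *
w=eyes.capture("wrist"); save(w,"W9.pkl"); cv2.imwrite("pics/w9.png",w["color"][:,:,::-1])
np.set_printoptions(precision=3,suppress=True)
s=monitor.sense();print(s["eef_pos"],s["time"],rem(s,[.4567,.3728,.047],77.2))
E
```

```text
[0.457 0.375 0.103] 13.25 (array([ 0.044, -0.214,  5.591]), np.float64(0.05327764615779529), np.float64(77.2532776461578))
```

View pics/w9.png

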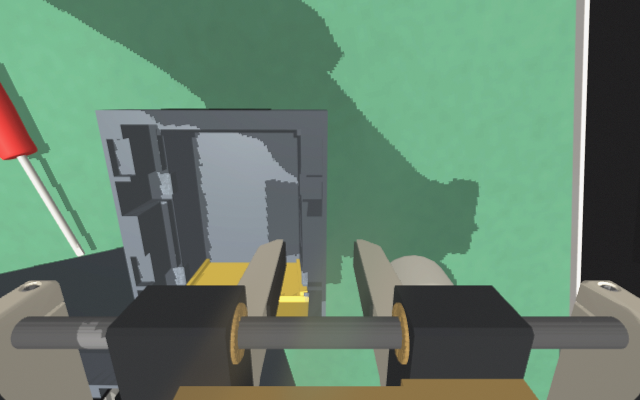

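Emit:
drive_tool:
  moves: [4,0,-0.2,3,0,4,0,0,2.6,0,4,0,0,0,0,0.8,0,0,0,0,0.8,0,0,0,0,0.8,0,0,0,0,0.8,0,0,0,0]
  grip_force: 50

```text
time: 14.12
eef_pos: [0.4552, 0.3726, 0.0456]
eef_rot: [0.11, 0.994, 0.001, 0.0]
wrist_force: [-0.7, -0.2, 4.6]
finger_gap: 0.0128
```

Emit:
drive_tool:
  moves: [0.8,0,0,-1,0,0.8,0,0,-3,0,0.8,0,0,-5,0,0.8,0,0,-6,0,0.8,0,0,-5,0,0.8,0,0,-2,0,0.8,0,0,0,0,0.8,0,0,0,0]

```text
time: 15.12
eef_pos: [0.4538, 0.3715, 0.263]
eef_rot: [0.11, 0.994, -0.001, -0.001]
wrist_force: [-0.5, 0.7, -2.1]
finger_gap: 0.0127
```

```bash
python3 - <<'E'
from cell import eyes,monitor
from h import *
w=eyes.capture("wrist"); save(w,"W10.pkl"); crop(w,80,80,260,260,3,"pics/w10.png")
np.set_printoptions(precision=3,suppress=True)
s=monitor.sense();print(s["eef_pos"],s["time"],s["finger_gap"],s["wrist_force"],s["ft_torque"],rem(s,[.6486,-.1084,.26],77.25))
E
```

```text
[0.454 0.371 0.263] 15.175 0.01256652912934274 [-0.463  0.656 -1.82 ] [ 0.151 -0.012  0.027] (array([-29.515, -42.558,   0.336]), np.float64(0.10602478583967923), np.float64(77.35602478583968))
```

View pics/w10.png

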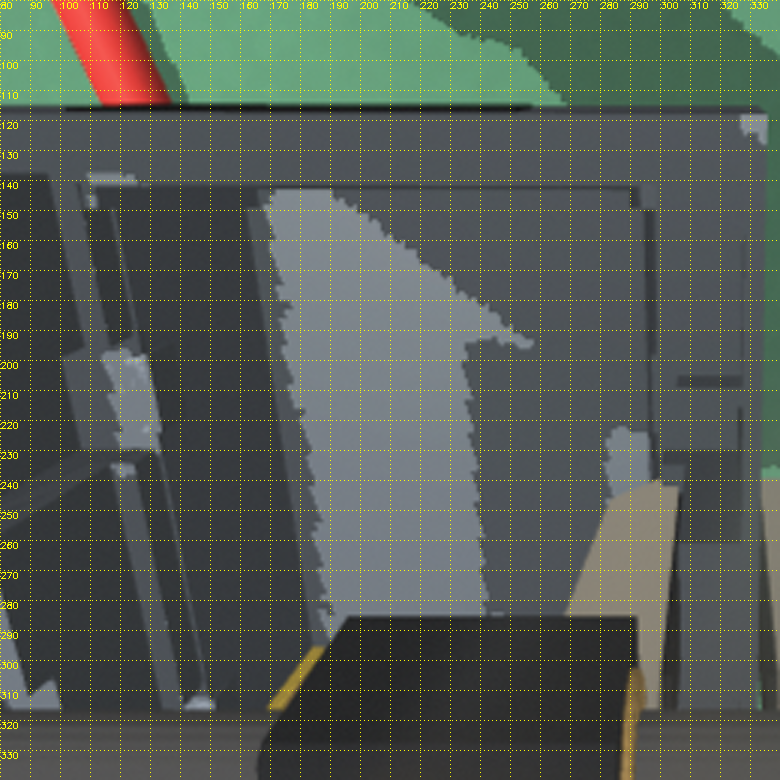

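```bash
python3 - <<'E'
from h import *
w=load("W10.pkl");crop(w,40,90,120,60,6,"pics/w10a.png");crop(w,290,90,80,60,6,"pics/w10b.png")
E
```

```text
(no output)
```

View pics/w10a.png

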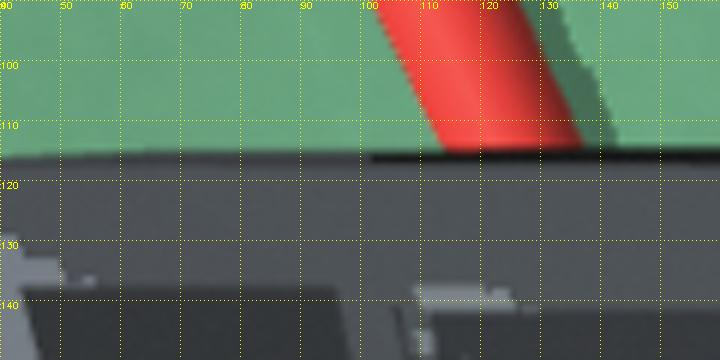

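View pics/w10b.png

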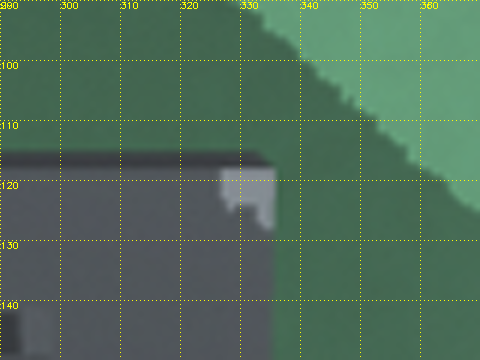

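```bash
python3 - <<'E'
from h import *
np.set_printoptions(precision=2,suppress=True)
w=load("W10.pkl");crop(w,0,90,120,100,6,"pics/w10a.png")
# camera in tool frame
CR=np.array([[0.0007,.9533,.302],[1,-.0007,-.0001],[.0001,.302,-.9533]])
c=dict(K=w["K"],xyz=np.array([.0847,.0003,-.1657]),attitude=R.from_matrix(CR).as_quat())
print(atz(c,(334.5,117.3),-.034)*1000)
for s in (-.034,-.030,-.026): print(atz(c,(20,117.3),s)*1000, proj(c,[[.08+.0014,-.061-.0675,s]]))
E
```

```text
[ 79.28   6.52 -34.  ]
[  79.19 -122.36  -34.  ] [[  3.36 111.67]]
[  79.02 -126.08  -30.  ] [[ 12.6  111.43]]
[  78.86 -129.81  -26.  ] [[ 21.32 111.21]]
```

View pics/w10a.png

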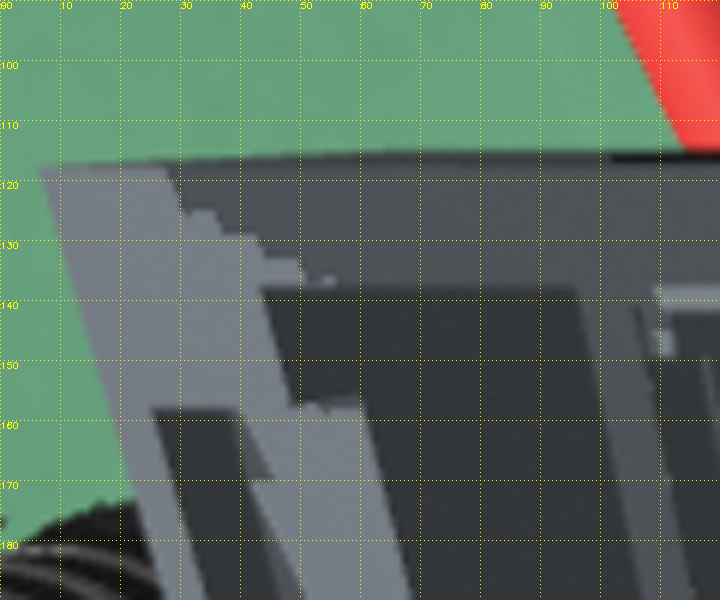

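Emit:
drive_tool:
  moves: [0.8,-1.5,-2.2,0,0,0.8,-3,-4.3,0,0,0.8,-3,-4.3,0,0,0.8,-3,-4.3,0,0,0.8,-3,-4.3,0,0,0.8,-3,-4.3,0,0,0.8,-3,-4.3,0,0,0.8,-3,-4.3,0,0]

```text
time: 16.18
eef_pos: [0.6032, 0.0064, 0.2627]
eef_rot: [0.11, 0.994, -0.0, -0.002]
wrist_force: [-0.0, 0.3, -2.3]
finger_gap: 0.0127
```

Emit:
drive_tool:
  moves: [0.8,-3,-4.3,0,0,0.8,-3,-4.3,0,0,0.8,-1.1,-1.7,0,0,0.8,0,0,0,7.8,0.8,0,0,0,7.8,0.8,0,0,0,7.8,0.8,0,0,0,7.8,0.8,0,0,0,0]

```text
time: 17.18
eef_pos: [0.6498, -0.1066, 0.2632]
eef_rot: [0.372, 0.928, 0.0, -0.002]
wrist_force: [0.4, -0.6, -1.6]
finger_gap: 0.0128
```

Emit:
drive_tool:
  moves: [0.8,0,0,0,0,0.8,0,0,0,0]

```text
time: 17.42
eef_pos: [0.6502, -0.108, 0.2644]
eef_rot: [0.373, 0.928, 0.0, -0.0]
wrist_force: [0.2, 0.3, -3.0]
finger_gap: 0.0123
```

```bash
python3 - <<'E'
from cell import eyes,monitor
from h import *
np.set_printoptions(precision=3,suppress=True)
for n in("wrist","scene","top"):
    w=eyes.capture(n); save(w,n+"11.pkl"); cv2.imwrite(f"pics/{n}11.png",w["color"][:,:,::-1])
s=monitor.sense();print(s["eef_pos"],s["time"],s["finger_gap"],rem(s,[.6490,-.1089,.0865],45.95))
E
```

```text
[ 0.65  -0.108  0.265] 17.575 0.013045654513107078 (array([ 0.046, -0.132, 17.814]), np.float64(0.22539883107026526), np.float64(46.17539883107026))
```

View pics/wrist11.png

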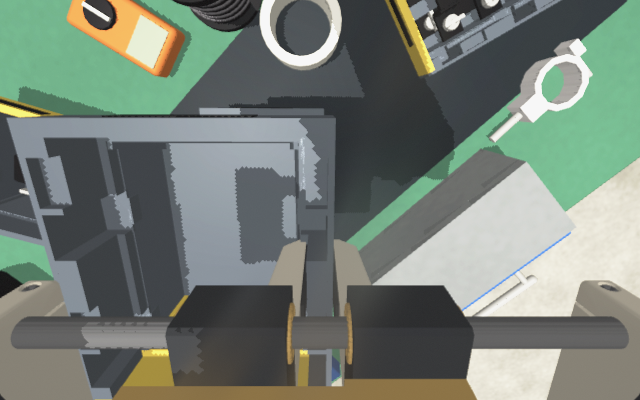

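View pics/scene11.png

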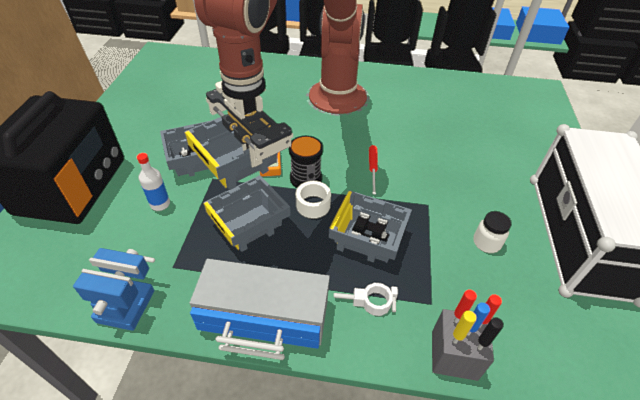

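Emit:
drive_tool:
  moves: [0.8,0,-0.1,3,0.2,0.8,0,0,5,0,0.8,0,0,4,0,0.8,0,0,0,0,0.8,0,0,0,0]

```text
time: 18.2
eef_pos: [0.651, -0.1095, 0.1466]
eef_rot: [0.375, 0.927, 0.0, 0.002]
wrist_force: [-0.2, -0.3, -1.7]
finger_gap: 0.0131
```

```bash
python3 - <<'E'
from cell import eyes,monitor
from h import *
np.set_printoptions(precision=3,suppress=True)
a=load("S0.pkl")["color"];b=load("scene11.pkl")["color"]
g=lambda i:cv2.cvtColor(i[200:255,195:300],cv2.COLOR_RGB2GRAY).astype(np.float32)
# match tote lower part corner patches
for (u,v) in ((233,236),(204,205),(285,208)):
    t=cv2.cvtColor(a[v-8:v+9,u-8:u+9],cv2.COLOR_RGB2GRAY);
    r=cv2.matchTemplate(cv2.cvtColor(b[v-14:v+15,u-14:u+15],cv2.COLOR_RGB2GRAY),t,cv2.TM_CCOEFF_NORMED); print(np.unravel_index(r.argmax(),r.shape),r.max())
for n in("wrist","scene"):
    w=eyes.capture(n); save(w,n+"12.pkl"); cv2.imwrite(f"pics/{n}12.png",w["color"][:,:,::-1])
crop(w,170,140,150,120,5,"pics/scene12c.png")
s=monitor.sense();print(s["eef_pos"],s["time"],s["wrist_force"],rem(s,[.6490,-.1089,.0865],45.95))
E
```

```text
(np.int64(6), np.int64(6)) 0.9114545
(np.int64(6), np.int64(6)) 0.99960756
(np.int64(6), np.int64(6)) 0.8440927
[ 0.651 -0.11   0.147] 18.3 [ 0.611 -0.249 -2.424] (array([ 0.239, -0.134,  6.083]), np.float64(0.0036421295518209718), np.float64(45.953642129551824))
```

View pics/scene12c.png

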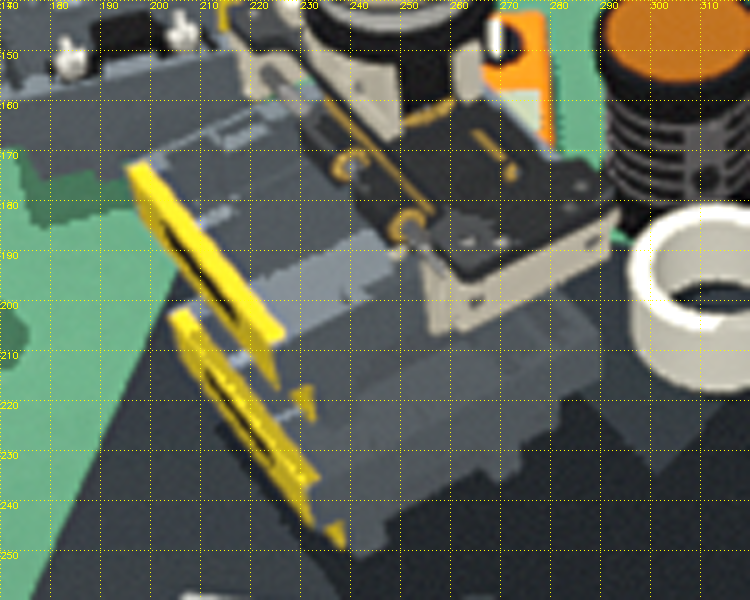

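View pics/wrist12.png

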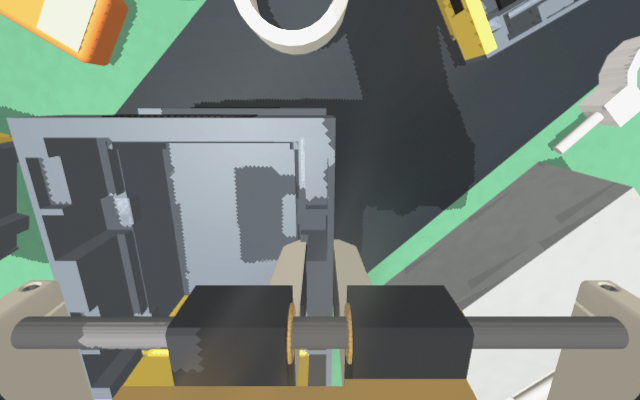

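Emit:
drive_tool:
  moves: [0.8,0.2,-0.1,1.3,0,0.8,0,0,0,0,0.8,0,0,0,0]

```text
time: 18.68
eef_pos: [0.6475, -0.1083, 0.1317]
eef_rot: [0.375, 0.927, -0.0, -0.0]
wrist_force: [-0.2, -0.2, -2.4]
finger_gap: 0.0127
```

```bash
python3 - <<'E'
from cell import eyes,monitor
from h import *
np.set_printoptions(precision=3,suppress=True)
for n in("wrist",):
    w=eyes.capture(n); save(w,n+"13.pkl"); cv2.imwrite(f"pics/{n}13.png",w["color"][:,:,::-1])
crop(w,100,90,260,160,3,"pics/w13c.png")
s=monitor.sense();print(s["eef_pos"],s["time"],s["wrist_force"],rem(s,[.6490,-.1089,.0865],45.95))
E
```

```text
[ 0.648 -0.108  0.132] 18.725 [-0.459  0.399 -2.747] (array([-0.138,  0.054,  4.532]), np.float64(0.007447635823098153), np.float64(45.9574476358231))
```

View pics/w13c.png

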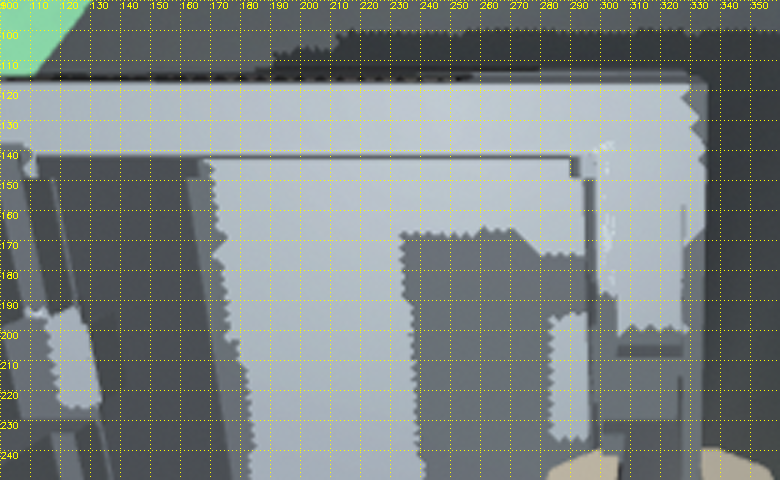

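Emit:
drive_tool:
  moves: [0.8,-0.1,0,1,0,0.8,0,0,1,0,0.8,0,0,0,0]

```text
time: 19.1
eef_pos: [0.6471, -0.1087, 0.11]
eef_rot: [0.375, 0.927, -0.0, -0.002]
wrist_force: [-0.1, 0.6, -2.4]
finger_gap: 0.0125
```

Emit:
drive_tool:
  moves: [0.8,0,0,1,0,0.8,0,0,0.8,0,0.8,0,0,0,0]

```text
time: 19.48
eef_pos: [0.6475, -0.1088, 0.0926]
eef_rot: [0.375, 0.927, -0.0, -0.001]
wrist_force: [0.7, 0.3, -2.0]
finger_gap: 0.0128
```

Emit:
drive_tool:
  moves: [0.8,0,0,0.4,0,0.8,0,0,0.2,0,0.8,0,0,0,0]

```text
time: 19.85
eef_pos: [0.6483, -0.109, 0.0878]
eef_rot: [0.375, 0.927, -0.0, 0.0]
wrist_force: [-1.0, 0.3, -2.2]
finger_gap: 0.0124
```

Emit:
drive_tool:
  moves: [0.8,0,0,0.2,0,0.8,0,0,0,0]

```text
time: 20.1
eef_pos: [0.6485, -0.109, 0.0876]
eef_rot: [0.375, 0.927, 0.0, 0.0]
wrist_force: [-3.1, 1.0, 6.5]
finger_gap: 0.013
```

Contact at exactly the seated height. Release and rise.

Emit:
drive_tool:
  moves: [2,0,0,0,0,3.2,0,0,0,0,3.2,0,0,0,0,3.2,0,0,0,0,3.2,0,0,-2,0,3.2,0,0,-5,0,3.2,0,0,-5,0,3.2,0,0,-4,0]

```text
time: 21.1
eef_pos: [0.6485, -0.1092, 0.2479]
eef_rot: [0.375, 0.927, 0.0, 0.001]
wrist_force: [0.8, -1.8, -0.1]
finger_gap: 0.0318
```

Emit:
drive_tool:
  moves: [4,-5,-4,0,0,4,0,0,0,0,4,0,0,0,0]

```text
time: 21.48
eef_pos: [0.6558, -0.171, 0.245]
eef_rot: [0.375, 0.927, 0.0, -0.001]
wrist_force: [-0.0, 1.3, 0.1]
finger_gap: 0.0399
```

```bash
python3 - <<'E'
from cell import eyes,monitor
from h import *
np.set_printoptions(precision=3,suppress=True)
for n in("wrist","scene"):
    w=eyes.capture(n); save(w,n+"14.pkl"); cv2.imwrite(f"pics/{n}14.png",w["color"][:,:,::-1])
crop(w,180,150,130,120,5,"pics/scene14c.png")
s=monitor.sense();print(s["eef_pos"],s["time"],s["wrist_force"])
E
```

```text
[ 0.656 -0.169  0.245] 21.575 [ 0.45  -0.164 -0.524]
```

View pics/scene14c.png

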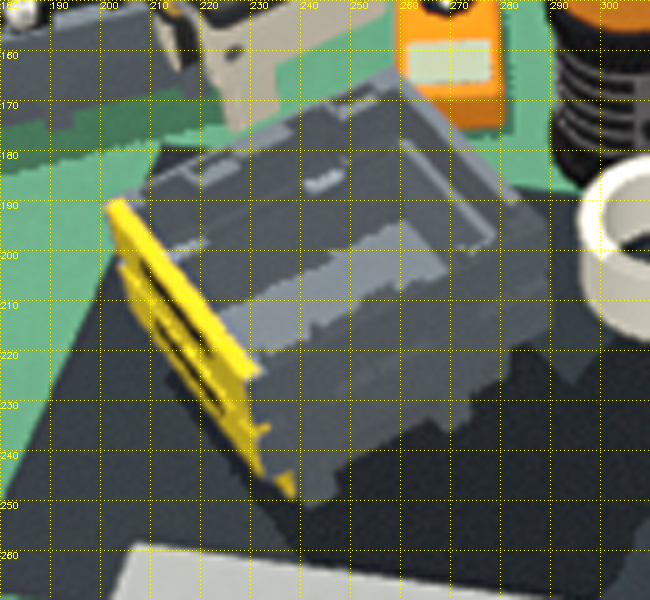

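View pics/wrist14.png

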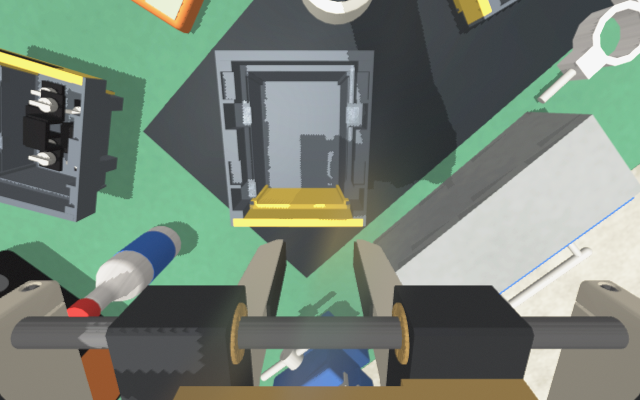

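```bash
python3 - <<'E'
from h import *
crop(load("wrist14.pkl"),205,40,180,195,4,"pics/w14c.png")
E
```

```text
(no output)
```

View pics/w14c.png

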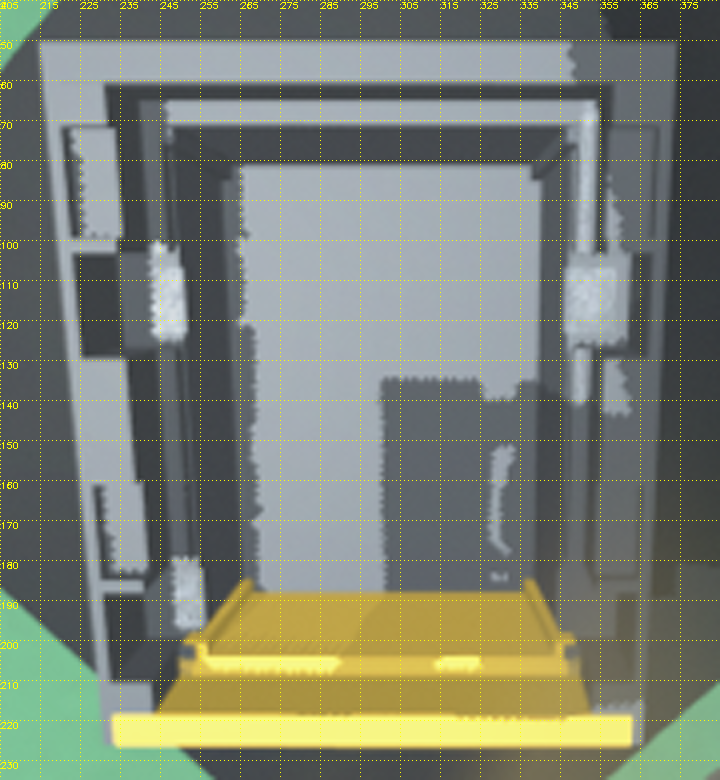

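Emit:
drive_tool:
  moves: [4,0.3,-5.6,0,0,4,0.3,-5.6,0,0,4,0.3,-5.6,0,0,4,0.3,-5.6,0,0,4,0.3,-5.6,0,0,4,0.3,-5.6,0,0,4,0.3,-5.6,0,0,4,0,0,0,8.3]

```text
time: 22.58
eef_pos: [0.3634, -0.4418, 0.2462]
eef_rot: [0.447, 0.895, -0.002, -0.0]
wrist_force: [-0.3, 0.5, 0.1]
finger_gap: 0.04
```

Emit:
drive_tool:
  moves: [4,0,0,0,8.3,4,0,0,0,0,4,0,0,0,0,4,0,0,0,0]

```text
time: 23.08
eef_pos: [0.3689, -0.4378, 0.2457]
eef_rot: [0.504, 0.864, 0.0, 0.0]
wrist_force: [-0.9, 0.2, 0.3]
finger_gap: 0.0398
```

```bash
python3 - <<'E'
from cell import eyes,monitor
from h import *
np.set_printoptions(precision=4,suppress=True)
w=eyes.capture("wrist"); save(w,"wrist15.pkl"); cv2.imwrite("pics/w15.png",w["color"][:,:,::-1])
s=monitor.sense();print(s["eef_pos"],s["time"],rem(s,[.3433,-.3944,.047],29.34))
W=load("wrist14.pkl");p,r=fitt([(W,C4,[(365.5,227),(231.25,227),(214.5,50),(374.5,50)])],x0=(.607,-.153,.08,-.77));print(p,np.degrees(p[3]),r.round(1))
E
```

```text
[ 0.3687 -0.4379  0.2457] 23.125 (array([ 5.0419, -0.0756, 19.8735]), np.float64(0.09711504836204199), np.float64(29.437115048362045))
[ 0.6073 -0.1526  0.0831 -0.7689] -44.05536304568547 [ 0.5 -0.3 -0.5 -0.3 -0.1  0.2  0.1  0.2]
```

View pics/w15.png

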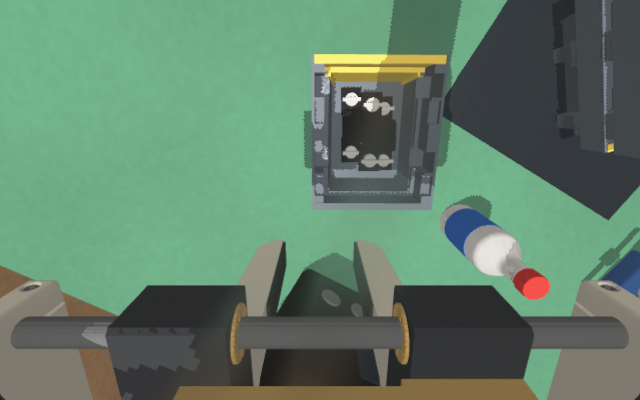

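```bash
python3 - <<'E'
from h import *
crop(load("wrist15.pkl"),300,45,160,175,4,"pics/w15c.png")
E
```

```text
(no output)
```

View pics/w15c.png

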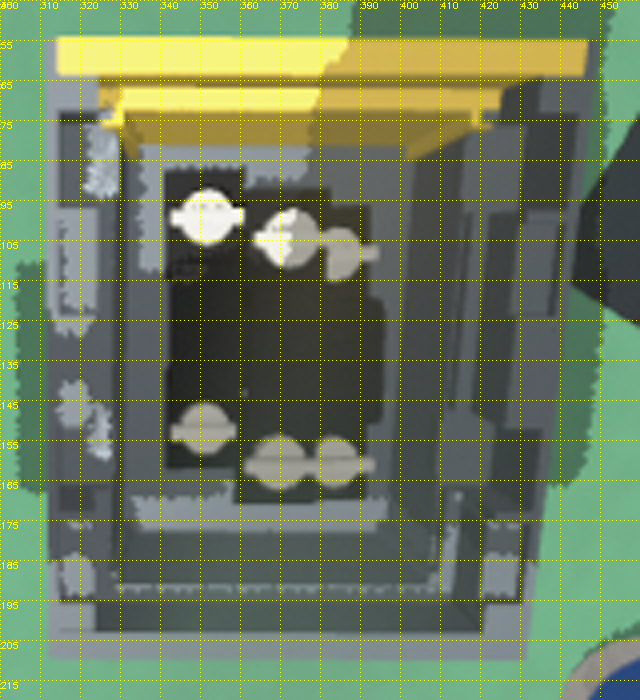

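```bash
python3 - <<'E'
from h import *
from cell import monitor
np.set_printoptions(precision=4,suppress=True)
W=load("wrist15.pkl")
uv=[(311.75,54.25),(450.25,54.5),(431.5,210),(312,210)]
p,r=fitt([(W,C4,uv)],x0=(.3965,-.3645,.04,2.083));print(p,np.degrees(p[3]),r.round(1))
a=p[3]; g=p[:2]+.061*np.array([-np.sin(a),np.cos(a)]); s=monitor.sense()
print(g,rem(s,[*g,.047],np.degrees(a)-90))
E
```

```text
[ 0.3963 -0.3646  0.0403  2.0824] 119.3150789215053 [-0.3 -0.1  0.   0.2  0.2  0.1  0.1 -0.3]
[ 0.3431 -0.3944] (array([ 5.0477, -0.0959, 19.8735]), np.float64(0.12203612685674159), np.float64(29.437115048362045))
```

Emit:
drive_tool:
  moves: [4,5,-0.1,0,0.1,4,0,0,5,0,4,0,0,5,0,4,0,0,4.5,0,4,0,0,0,0,4,0,0,0,0]

```text
time: 23.88
eef_pos: [0.3438, -0.3962, 0.1021]
eef_rot: [0.506, 0.863, -0.0, 0.001]
wrist_force: [0.1, -0.3, 0.3]
finger_gap: 0.0402
```

```bash
python3 - <<'E'
from cell import eyes,monitor
from h import *
np.set_printoptions(precision=4,suppress=True)
w=eyes.capture("wrist"); save(w,"wrist16.pkl"); cv2.imwrite("pics/w16.png",w["color"][:,:,::-1])
s=monitor.sense();print(s["eef_pos"],s["time"],rem(s,[.3431,-.3944,.047],29.32))
E
```

```text
[ 0.344  -0.3965  0.1026] 23.925 (array([0.2492, 0.02  , 5.5588]), np.float64(-0.06782452070920897), np.float64(29.252175479290788))
```

View pics/w16.png

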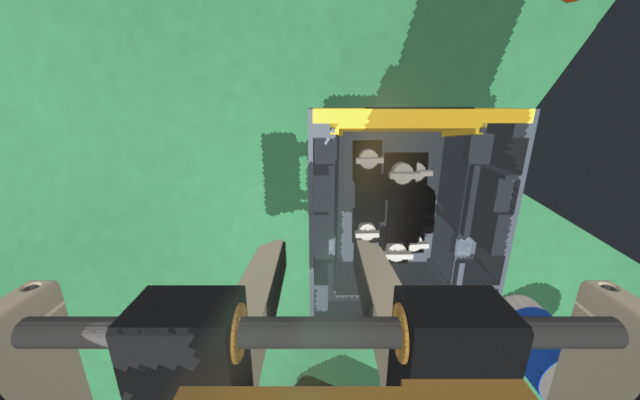

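Emit:
drive_tool:
  moves: [4,0.2,0,3,0,4,0,0,2.6,0,4,0,0,0,0,0.8,0,0,0,0,0.8,0,0,0,0,0.8,0,0,0,0,0.8,0,0,0,0]
  grip_force: 60

```text
time: 24.8
eef_pos: [0.3423, -0.3939, 0.0455]
eef_rot: [0.506, 0.863, -0.0, 0.001]
wrist_force: [-0.7, 1.0, 5.2]
finger_gap: 0.0123
```

Emit:
drive_tool:
  moves: [0.8,0,0,-1,0,0.8,0,0,-2,0,0.8,0,0,-3,0,0.8,0,0,0,0]

```text
time: 25.3
eef_pos: [0.3428, -0.3942, 0.1061]
eef_rot: [0.506, 0.863, -0.001, 0.002]
wrist_force: [0.4, -0.6, -4.5]
finger_gap: 0.0128
```

```bash
python3 - <<'E'
from cell import eyes,monitor
from h import *
np.set_printoptions(precision=4,suppress=True)
w=eyes.capture("wrist"); save(w,"wrist17.pkl"); cv2.imwrite("pics/w17.png",w["color"][:,:,::-1])
s=monitor.sense();print(s["eef_pos"],s["time"],s["finger_gap"],s["wrist_force"],s["ft_torque"])
E
```

```text
[ 0.3422 -0.3932  0.1048] 25.35 0.012577823998029182 [ 0.5991  0.3643 -5.3335] [-0.1011  0.3547 -0.0211]
```

View pics/w17.png

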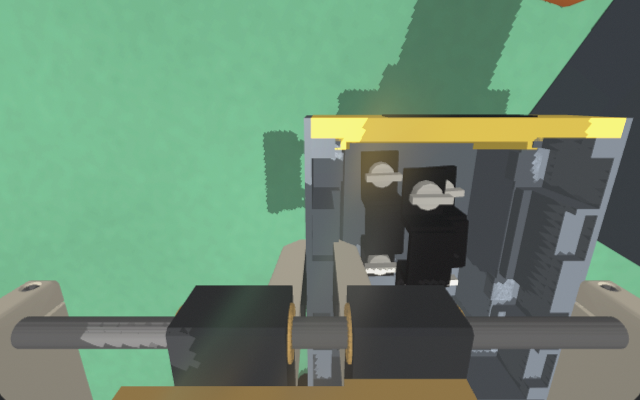

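```bash
python3 - <<'E'
from h import *
w=load("wrist17.pkl"); 
a=w["color"][100:160,295:375,::-1];b=w["color"][100:160,560:640,::-1]
im=cv2.resize(np.vstack([a,b]),None,fx=5,fy=5,interpolation=cv2.INTER_CUBIC)
for j in range(0,120,10): im[j*5,::3]=(0,255,255); cv2.putText(im,str(100+j%60),(0,j*5+9),0,.3,(0,255,0))
for i in range(0,80,10): im[::3,i*5]=(0,255,255); cv2.putText(im,f"{295+i}/{560+i}",(i*5,8),0,.28,(0,255,0))
cv2.imwrite("pics/w17c.png",im)
E
```

View pics/w17c.png

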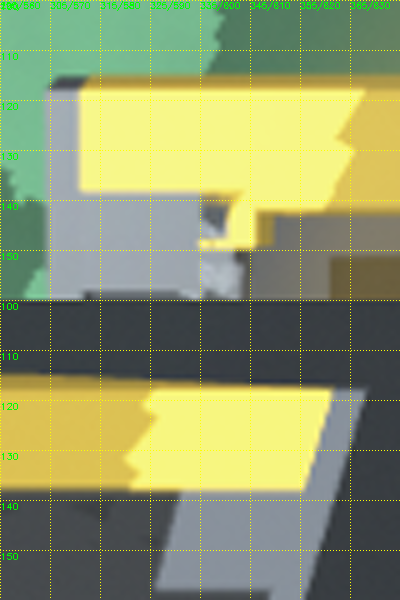

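Emit:
drive_tool:
  moves: [0.8,0,0,-3,0,0.8,0,0,-5,0,0.8,0,0,-5,0,0.8,0,0,-3.5,0,0.8,0,0,-1,0,0.8,1,2.1,0,0,0.8,1.8,3.8,0,0,0.8,2,4.4,0,0]

```text
time: 26.35
eef_pos: [0.4074, -0.2996, 0.2768]
eef_rot: [0.507, 0.862, -0.0, -0.003]
wrist_force: [1.2, -0.7, -4.1]
finger_gap: 0.013
```

Emit:
drive_tool:
  moves: [0.8,2,4.4,0,0,0.8,2,4.4,0,0,0.8,2,4.4,0,0,0.8,2,4.4,0,0,0.8,2,4.4,0,0,0.8,2,4.4,0,0,0.8,2,4.4,0,0,0.8,2,4.4,0,0]

```text
time: 27.35
eef_pos: [0.6365, 0.0121, 0.2756]
eef_rot: [0.506, 0.863, -0.002, -0.003]
wrist_force: [0.6, 0.1, -4.0]
finger_gap: 0.0125
```

```bash
python3 - <<'E'
from cell import monitor
from h import *
np.set_printoptions(precision=4,suppress=True)
s=monitor.sense();print(s["eef_pos"],s["time"],s["finger_gap"],s["wrist_force"],rem(s,[.6786,.0766,.28],-14),s["joint_pos"])
E
```

```text
[0.6365 0.0121 0.2756] 27.35 0.012489110248729281 [ 0.606   0.0616 -4.0448] (array([ 3.5711,  6.8245, -0.4668]), np.float64(43.2528306017403), np.float64(29.252830601740285)) [-0.2232  0.5668  0.3009  1.3775 -0.1695  1.2301  0.6017]
```

Emit:
drive_tool:
  moves: [0.8,2,4,0,0,0.8,1.2,2.2,0,0,0.8,0,0,0,8.6,0.8,0,0,0,8.6,0.8,0,0,0,8.6,0.8,0,0,0,8.6,0.8,0,0,0,8.6,0.8,0,0,0,0]

```text
time: 28.35
eef_pos: [0.6743, 0.0692, 0.2757]
eef_rot: [0.786, 0.618, -0.003, -0.002]
wrist_force: [-0.2, 0.3, -4.9]
finger_gap: 0.0125
```

Emit:
drive_tool:
  moves: [0.8,0,0,0,0,0.8,0,0,0,0,0.8,0,0,0,0]

```text
time: 28.72
eef_pos: [0.6759, 0.0687, 0.2796]
eef_rot: [0.786, 0.618, -0.0, -0.0]
wrist_force: [-0.2, -0.2, -4.5]
finger_gap: 0.0129
```

```bash
python3 - <<'E'
from cell import eyes,monitor
from h import *
np.set_printoptions(precision=4,suppress=True)
for n in("wrist","scene"):
    w=eyes.capture(n); save(w,n+"18.pkl"); cv2.imwrite(f"pics/{n}18.png",w["color"][:,:,::-1])
s=monitor.sense();print(s["eef_pos"],s["time"],s["finger_gap"],s["wrist_force"],rem(s,[.5444,.1625,.28],-14),s["joint_pos"])
E
```

```text
[0.6759 0.0687 0.2797] 28.825 0.012560236057320078 [-0.1604  0.0563 -4.7902] (array([  5.9912, -15.0029,  -0.0256]), np.float64(0.269048667499419), np.float64(-13.730951332500585)) [-0.3775  0.6594  0.4866  1.2392 -0.301   1.3132 -0.1422]
```

View pics/wrist18.png

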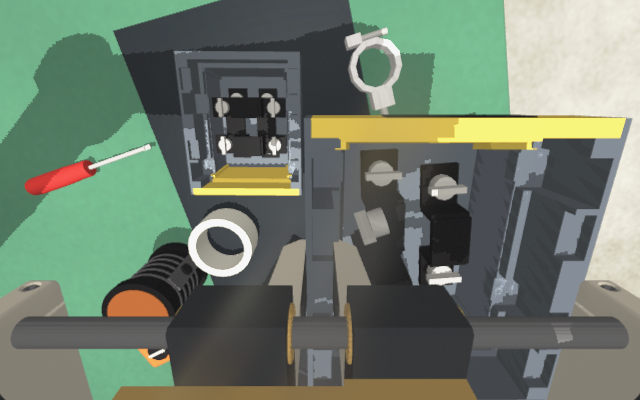

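View pics/scene18.png

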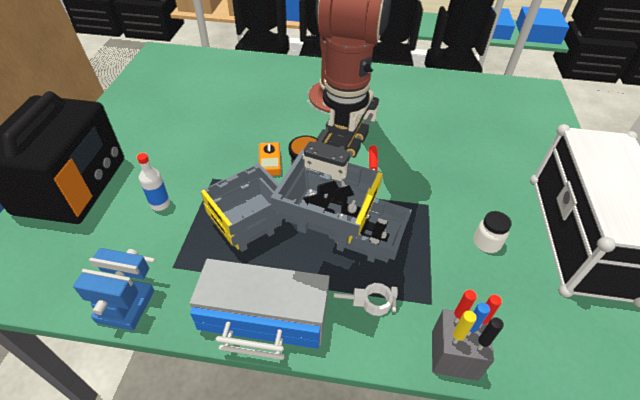

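```bash
python3 - <<'E'
from h import *
w=load("wrist18.pkl");crop(w,165,40,145,165,4,"pics/w18c.png")
crop(w,290,100,350,200,2,"pics/w18d.png")
E
```

```text
(no output)
```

View pics/w18c.png

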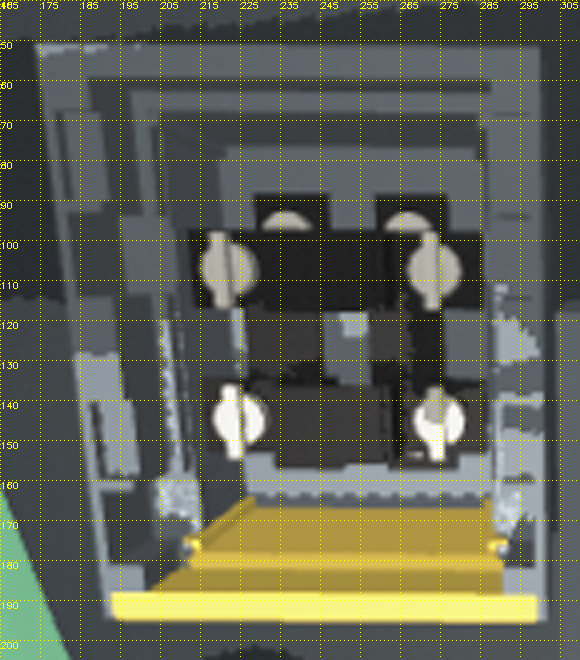

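View pics/w18d.png

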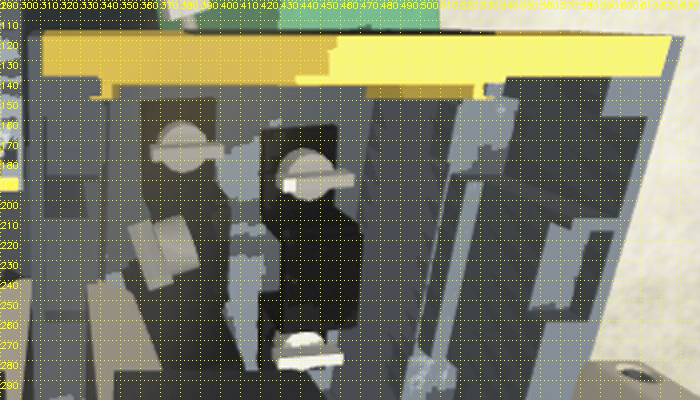

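```bash
python3 - <<'E'
from h import *
np.set_printoptions(precision=4,suppress=True)
w=load("scene18.pkl");crop(w,265,125,150,130,5,"pics/s18c.png")
W=load("wrist18.pkl")
# image up = tool x=(.24,.97) ; mat_full +x is down; right= tool y -> mat +y = (.97,-.24)=right
u=lambda x,y:(165+x/4,40+y/4)
uv=[u(546,621),u(107,617),u(36,45),u(539,45)]
p,r=fitt([(W,C4,uv)],x0=(.6034,.1469,.04,-1.815));print(p,np.degrees(p[3]),r.round(1))
q=np.array([atz(W,k,.08) for k in uv]); print(np.linalg.norm(q-np.roll(q,-1,0),axis=1))
E
```

```text
[ 0.6034  0.1461  0.0394 -1.814 ] -103.93702166613565 [ 0.2 -0.4 -0.   0.1 -0.2 -0.2  0.   0.4]
[0.1345 0.1594 0.1346 0.1606]
```

View pics/s18c.png

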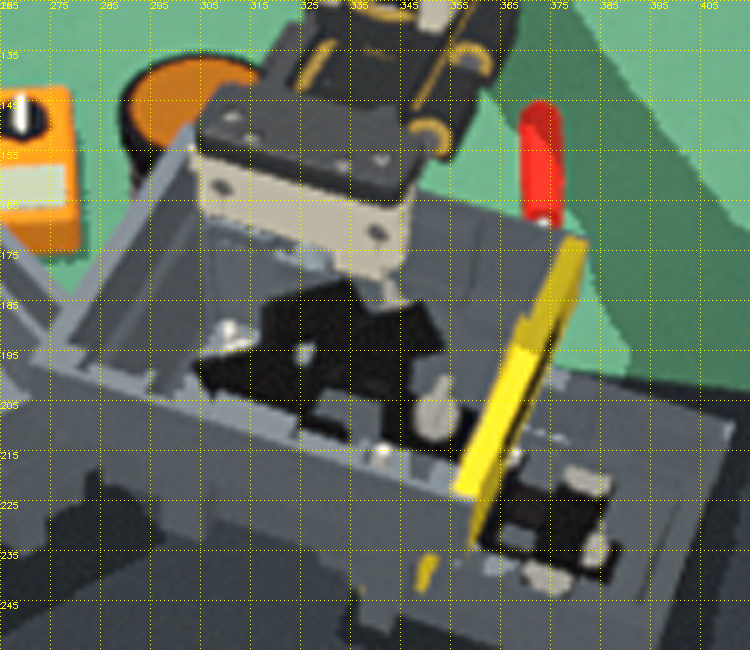

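Emit:
drive_tool:
  moves: [0.8,1,-2.5,0,0,0.8,1.6,-4.2,0,0,0.8,1.6,-4.2,0,0,0.8,1.2,-2.9,0,0,0.8,0.5,-1.2,0,0.2,0.8,0,0,3,0,0.8,0,0,4,0,0.8,0,0,3,0]

```text
time: 29.82
eef_pos: [0.5449, 0.1606, 0.1785]
eef_rot: [0.788, 0.616, -0.0, 0.001]
wrist_force: [-0.3, -0.5, -4.1]
finger_gap: 0.0127
```

Emit:
drive_tool:
  moves: [0.8,0,0,1,0,0.8,0,0,0,0,0.8,0,0,0,0]

```text
time: 30.2
eef_pos: [0.5458, 0.1615, 0.1712]
eef_rot: [0.788, 0.616, 0.002, 0.001]
wrist_force: [0.2, -0.7, -4.2]
finger_gap: 0.0123
```

```bash
python3 - <<'E'
from cell import eyes,monitor
from h import *
np.set_printoptions(precision=4,suppress=True)
for n in("wrist","scene"):
    w=eyes.capture(n); save(w,n+"19.pkl"); cv2.imwrite(f"pics/{n}19.png",w["color"][:,:,::-1])
crop(w,300,130,140,140,5,"pics/s19c.png")
s=monitor.sense();print(s["eef_pos"],s["time"],s["finger_gap"],s["wrist_force"],rem(s,[.5444,.1616,.1195],-13.94))
E
```

```text
[0.5453 0.1617 0.171 ] 30.3 0.012406484036844969 [ 0.7631 -0.3271 -4.5275] (array([-0.0417, -0.1024,  5.1542]), np.float64(-0.01247551937269975), np.float64(-13.952475519372694))
```

View pics/s19c.png

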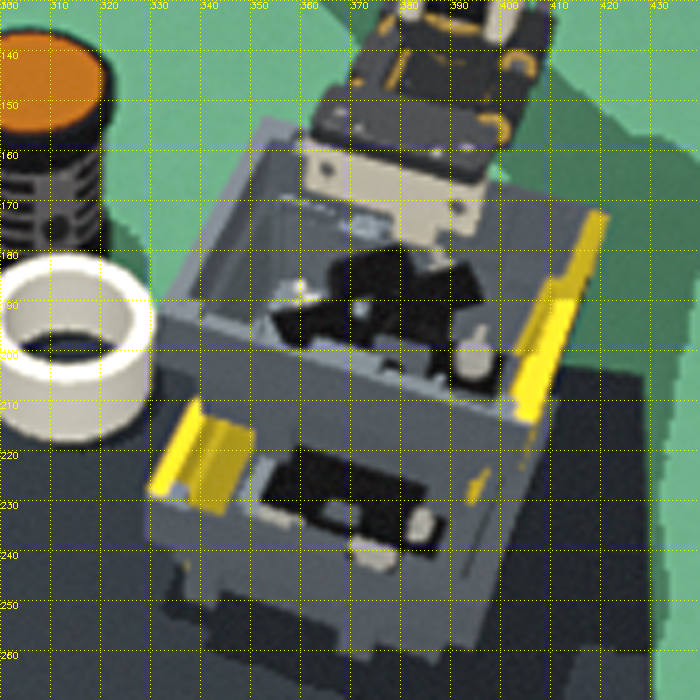

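View pics/wrist19.png

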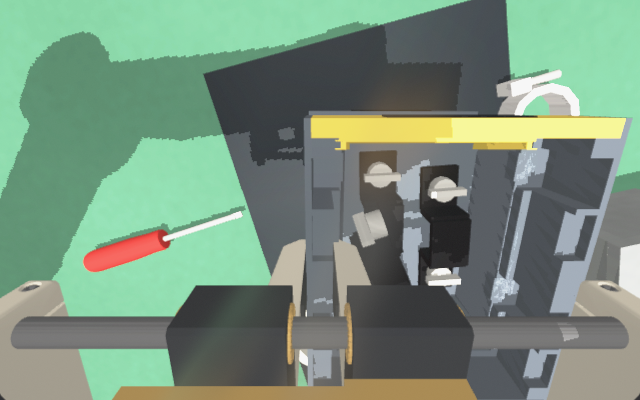

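Emit:
drive_tool:
  moves: [0.8,0,-0.1,1.5,0,0.8,0,0,1.5,0,0.8,0,0,0.9,0,0.8,0,0,0,0,0.8,0,0,0,0]

```text
time: 30.92
eef_pos: [0.5437, 0.1618, 0.1308]
eef_rot: [0.788, 0.616, 0.0, 0.0]
wrist_force: [0.6, 0.4, -4.6]
finger_gap: 0.0123
```

```bash
python3 - <<'E'
from cell import eyes,monitor
from h import *
np.set_printoptions(precision=4,suppress=True)
w=eyes.capture("scene"); crop(w,300,150,140,120,5,"pics/s20c.png")
s=monitor.sense();print(s["eef_pos"],s["time"],s["finger_gap"],s["wrist_force"],rem(s,[.5444,.1616,.1195],-13.94))
E
```

```text
[0.5438 0.1619 0.131 ] 30.975 0.012808073432187034 [ 0.335  -0.607  -4.0644] (array([-0.0166,  0.0644,  1.1531]), np.float64(-0.012874189876043829), np.float64(-13.952874189876049))
```

View pics/s20c.png

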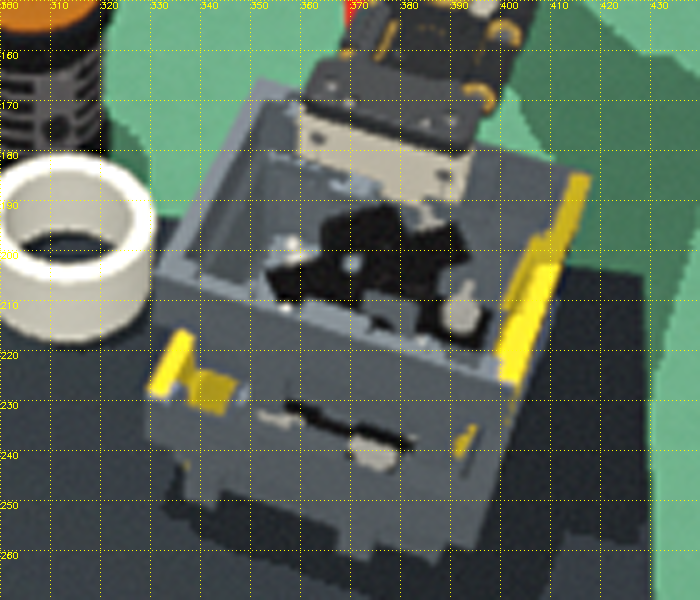

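Within 1 mm. Continue down gently.

Emit:
drive_tool:
  moves: [0.8,0,0,0.5,0,0.8,0,0,0.4,0,0.8,0,0,0,0,0.8,0,0,0,0]

```text
time: 31.48
eef_pos: [0.5433, 0.1619, 0.1217]
eef_rot: [0.788, 0.616, -0.0, 0.0]
wrist_force: [-0.3, -0.6, -4.2]
finger_gap: 0.0128
```

Emit:
drive_tool:
  moves: [0.8,0,0,0.2,0,0.8,0,0,0,0]

```text
time: 31.72
eef_pos: [0.5435, 0.1619, 0.1198]
eef_rot: [0.788, 0.616, 0.0, 0.0]
wrist_force: [0.5, -0.6, -4.6]
finger_gap: 0.0125
```

Emit:
drive_tool:
  moves: [0.8,0,0,0.1,0,0.8,0,0,0.1,0,0.8,0,0,0,0]

```text
time: 32.1
eef_pos: [0.5435, 0.162, 0.1195]
eef_rot: [0.788, 0.616, 0.001, -0.0]
wrist_force: [-3.8, 0.0, 8.0]
finger_gap: 0.0125
```

Emit:
drive_tool:
  moves: [1.6,0,0,0,0,2.4,0,0,0,0,2.6,0,0,0,0,2.6,0,0,0,0,2.6,0,0,-1,0,2.6,0,0,-2,0,2.6,0,0,-4,0,2.6,0,0,-4,0]

```text
time: 33.1
eef_pos: [0.5436, 0.1615, 0.2292]
eef_rot: [0.788, 0.616, 0.0, 0.001]
wrist_force: [-0.9, 0.7, 1.0]
finger_gap: 0.0263
```

Emit:
drive_tool:
  moves: [2.6,-4,2,-3,0,2.6,-4,2,0,0,2.6,0,0,0,0,2.6,0,0,0,0]

```text
time: 33.6
eef_pos: [0.5628, 0.0751, 0.2578]
eef_rot: [0.788, 0.616, 0.0, -0.0]
wrist_force: [-0.4, -0.6, -0.2]
finger_gap: 0.0261
```

```bash
python3 - <<'E'
from cell import eyes,monitor
from h import *
np.set_printoptions(precision=4,suppress=True)
for n in("wrist","scene","top"):
    w=eyes.capture(n); save(w,n+"21.pkl"); cv2.imwrite(f"pics/{n}21.png",w["color"][:,:,::-1])
s=monitor.sense();print(s["eef_pos"],s["time"],s["wrist_force"])
crop(load("wrist21.pkl"),200,20,220,200,3,"pics/w21c.png");crop(load("scene21.pkl"),300,150,140,120,5,"pics/s21c.png")
E
```

```text
[0.5626 0.0763 0.2573] 33.75 [-1.0209 -0.4676  0.1344]
```

View pics/wrist21.png

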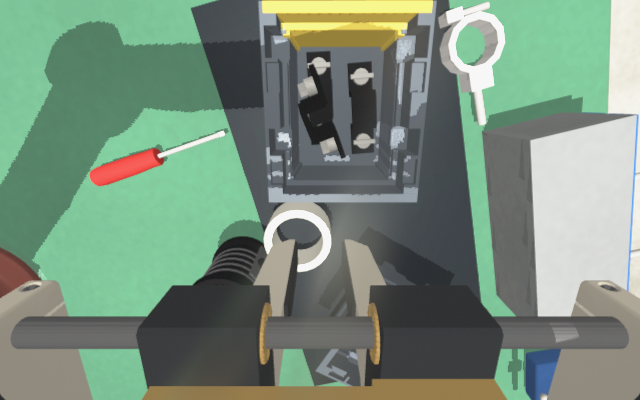

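View pics/s21c.png

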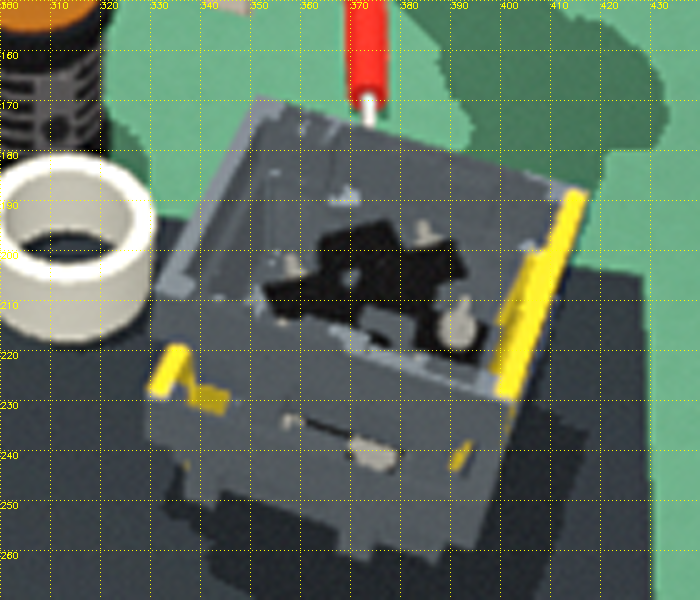

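View pics/top21.png

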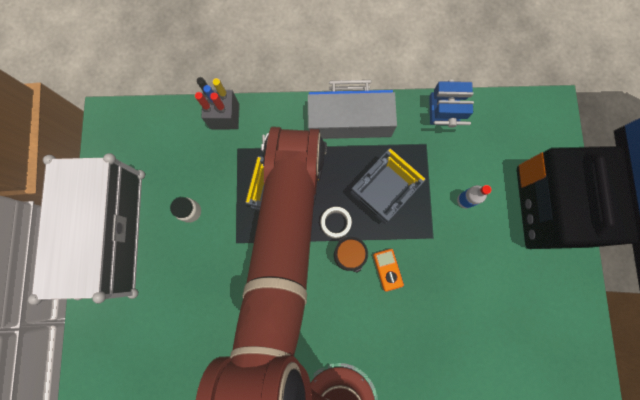

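Emit:
drive_tool:
  moves: [2.6,-3,0,-3,0,2.6,0,0,0,0,2.6,0,0,0,0]

```text
time: 34.12
eef_pos: [0.5553, 0.0473, 0.2869]
eef_rot: [0.787, 0.617, -0.0, -0.001]
wrist_force: [-0.1, -0.3, 0.2]
finger_gap: 0.0259
```

```bash
python3 - <<'E'
from cell import eyes,monitor
from h import *
w=eyes.capture("wrist"); save(w,"wrist22.pkl"); crop(w,250,0,190,200,4,"pics/w22c.png")
print(monitor.sense()["eef_pos"])
E
```

```text
[0.55512354 0.04756204 0.28645946]
```

View pics/w22c.png

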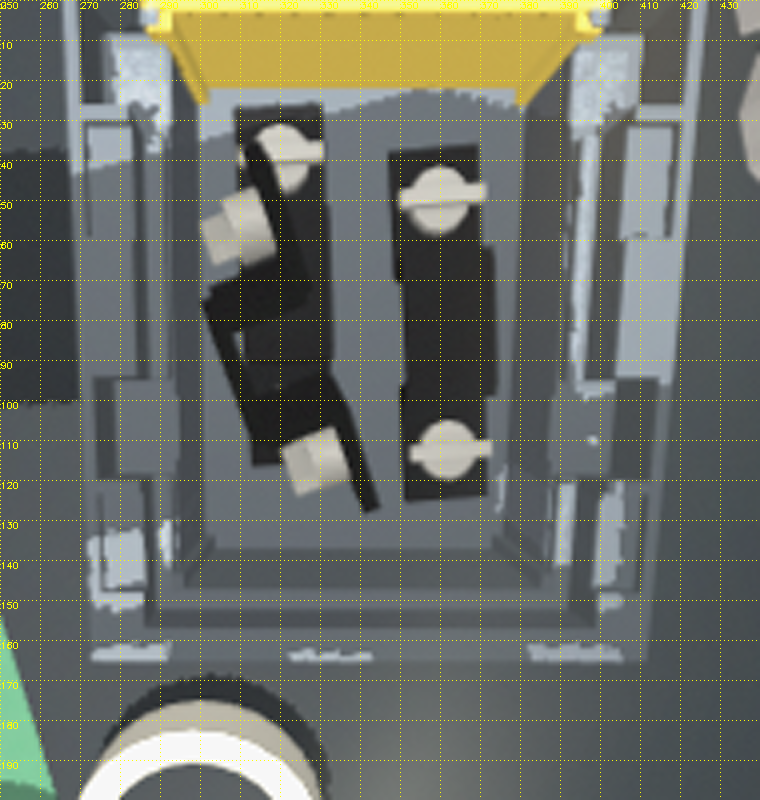

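Emit:
drive_tool:
  moves: [2.6,6,0,0,0,2.6,0,0,0,0,2.6,0,0,0,0]

```text
time: 34.55
eef_pos: [0.5695, 0.1049, 0.2864]
eef_rot: [0.787, 0.617, -0.001, -0.0]
wrist_force: [-0.1, -0.9, 0.4]
finger_gap: 0.0258
```

```bash
python3 - <<'E'
from cell import eyes,monitor
from h import *
w=eyes.capture("wrist"); save(w,"wrist23.pkl"); crop(w,250,10,190,200,4,"pics/w23c.png")
print(monitor.sense()["eef_pos"])
E
```

```text
[0.5695824  0.10361649 0.28678158]
```

View pics/w23c.png

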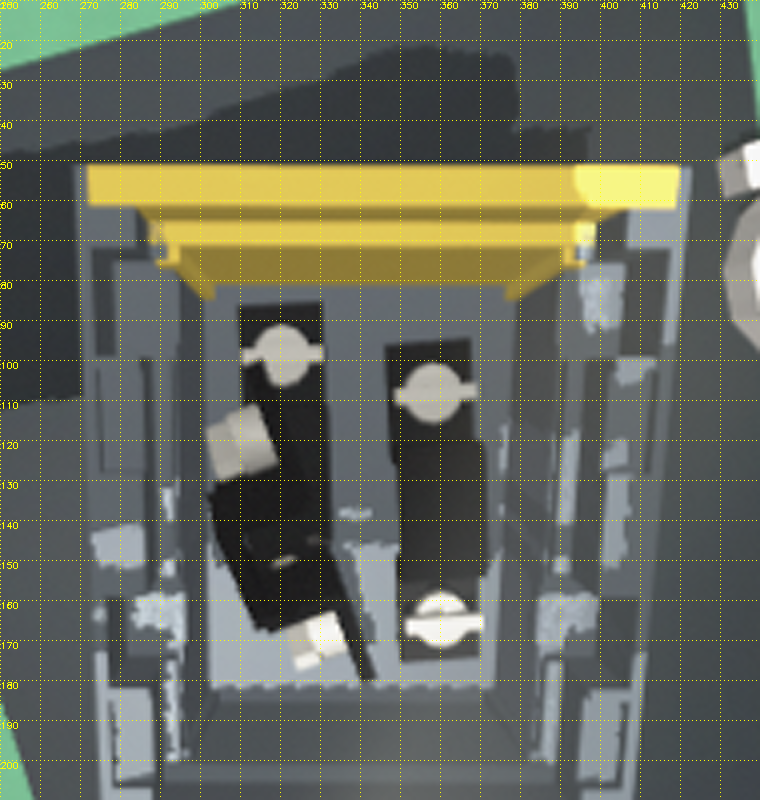

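```bash
python3 - <<'E'
from h import *
np.set_printoptions(precision=4,suppress=True)
A=load("wrist22.pkl");B=load("wrist23.pkl")
p,r=fitt([(B,C4[:2],[(269.25,51.25),(423,51.25)]),(A,C4[2:],[(412,165.5),(272,165.5)])],x0=(.603,.146,.114,1.327));print(p,np.degrees(p[3]),r.round(1))
q=np.array([.6034,.1461,.0394,-1.814]); print("in mat frame",w2l(q,p[:3]))
# bystanders: top & scene patch match
T0=load("T0.pkl")["color"];T1=load("top21.pkl")["color"];S0=load("S0.pkl")["color"];S1=load("scene21.pkl")["color"]
def m(a,b,u,v,h=10,s=14):
    t=a[v-h:v+h,u-h:u+h];r=cv2.matchTemplate(b[v-s:v+s,u-s:u+s],t,cv2.TM_CCOEFF_NORMED);k=np.unravel_index(r.argmax(),r.shape);return k[1]-(s-h),k[0]-(s-h),round(float(r.max()),3)
for n,u,v in (("lamp",351,254),("tape",336,222),("can",478,195),("jar",184,209),("tester",388,270)): print(n,m(T0,T1,u,v))
for n,u,v in (("screw",373,165),("coupler",378,298),("tape",313,200),("matE",236,242),("matF",385,260),("lamp",305,150)): print(n,m(S0,S1,u,v))
E
```

```text
[0.6029 0.1462 0.114  1.326 ] 75.97365425721209 [-0.8 -0.4  0.2  0.3 -0.3  0.3  0.9 -0.3]
in mat frame [ 0.     -0.0005  0.0746]
lamp (np.int64(0), np.int64(0), 0.881)
tape (np.int64(0), np.int64(0), 1.0)
can (np.int64(0), np.int64(0), 1.0)
jar (np.int64(0), np.int64(0), 1.0)
tester (np.int64(0), np.int64(0), 1.0)
screw (np.int64(0), np.int64(0), 0.99)
coupler (np.int64(0), np.int64(0), 1.0)
tape (np.int64(0), np.int64(0), 1.0)
matE (np.int64(0), np.int64(0), 0.872)
matF (np.int64(0), np.int64(0), 0.978)
lamp (np.int64(0), np.int64(0), 0.998)
```

```bash
python3 -c "
from cell import workorder
print(workorder.hand_in())"
```

```text
the job is handed in; nothing more can be done
None
```

Both totes are put away and the job is handed in, at about 34.6 s on the robot clock. I moved the stray bracket into the bracket tote, nested the empty tote yellow over yellow, and stacked the bracket tote turned half a turn. It was set down without a drop.

**Last checks:**
- **Stacked tote:** it measures 74.6 mm above the full mat tote's centre, 0 and −0.5 mm off sideways and 0.1° off in angle. Seating contact came at the expected height.
- **Nested tote:** it measures about 83 mm centre height against about 40.5 mm for its mat tote, so roughly 42.6 mm above it. It is under 1 mm off sideways, with no measurable turn.
- **Brackets:** all three are in the stacked tote. The stray one tipped onto its side during the carry and leans on another bracket, below the rim.
- **Other objects:** image matching shows no shift in either mat tote or in any bystander.

**Disagreements:** the fixed top camera placed the totes about 2–4 mm away from where the wrist camera did. I used the wrist camera, and both fits came out right. No check failed.

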